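# Wash the turned bushes in the flask shaker

## Task

Wash the freshly turned bushes: first switch the flask shaker off (switch pulled fully towards the robot), then put every flanged bush from the bench into the flask that already holds one of its kind, not in with the square key. Then set the rubber stopper upright and fully home in the neck of the bushes' flask, and switch the shaker on again (switch fully away from the robot). Leave the square keys and everything else on the bench where they are.

Things in the scene. Friction and masses are not known exactly. Their poses are not given: they have to be found in the camera images.
- bush1_c (a point): flanged steel bush: 22 mm diameter shank with a 10 mm bore, on a flange 34 mm across and 6 mm thick, 36 mm long in all, 100 g; it stands flange-down on the bench at the start. The point is its centre (18 mm above the underside of the flange), z along its bore, away from the flange. May be absent (None). Can be gripped by the 30 mm of shank above the flange
- bush2_c (a point): flanged steel bush: 22 mm diameter shank with a 10 mm bore, on a flange 34 mm across and 6 mm thick, 36 mm long in all, 100 g; it stands flange-down on the bench at the start. The point is its centre (18 mm above the underside of the flange), z along its bore, away from the flange. May be absent (None). Can be gripped by the 30 mm of shank above the flange
- bush3_c (a point): flanged steel bush: 22 mm diameter shank with a 10 mm bore, on a flange 34 mm across and 6 mm thick, 36 mm long in all, 100 g; it stands flange-down on the bench at the start. The point is its centre (18 mm above the underside of the flange), z along its bore, away from the flange. May be absent (None). Can be gripped by the 30 mm of shank above the flange
- bush4_c (a point): flanged steel bush: 22 mm diameter shank with a 10 mm bore, on a flange 34 mm across and 6 mm thick, 36 mm long in all, 100 g; it stands flange-down on the bench at the start. The point is its centre (18 mm above the underside of the flange), z along its bore, away from the flange. May be absent (None). Can be gripped by the 30 mm of shank above the flange
- bush5_c (a point): flanged steel bush: 22 mm diameter shank with a 10 mm bore, on a flange 34 mm across and 6 mm thick, 36 mm long in all, 100 g; it stands flange-down on the bench at the start. The point is its centre (18 mm above the underside of the flange), z along its bore, away from the flange. May be absent (None). Can be gripped by the 30 mm of shank above the flange
- first_bush_c (a point): a bush of the very same shape that already stands in one of the two flasks at the start; the point is its centre. The flask that holds it is the one for bushes
- first_key_c (a point): a square steel key, 60 x 12 x 12 mm, lying in the other flask from the start; the point is its centre, x along its length
- key1_c (a point): square steel key, 60 x 12 x 12 mm, lying on the bench among the bushes; not to be washed, stays on the bench. The point is its centre (6 mm up), x along its length
- key2_c (a point): square steel key, 60 x 12 x 12 mm, lying on the bench among the bushes; not to be washed, stays on the bench. The point is its centre (6 mm up), x along its length
- stopper_c (a point): dark rubber stopper, 72 mm tall, 0.1 to 0.16 kg, standing on its narrow foot: plug tapering from 42 mm diameter at the foot to 53 mm at 36 mm up, then a flange 70 mm across (36 to 42 mm up), then a round knob 26 mm diameter, 30 mm tall, to hold it by. Point: its centre, 36 mm above the foot, z up its axis. Fully home, the flange lies on the flask's rim and this point is level with the mouth's centre
- left_mouth (a point): mouth of the shaker's left flask; both flasks alike, clear, clamped fast: straight round neck 56 mm inside, 63 mm outside diameter, 33 mm deep, over a body 113 mm inside diameter. Point: centre of the mouth, level with the rim, 167 mm above the bench and 127 mm above the flask's inner floor, which rises to a 22 mm cone in the middle; z up, x from the shaker's front to its back (away from the robot), y to the left along the row of flasks
- right_mouth (a point): mouth of the shaker's right flask, 160 mm to the right of the left one and just like it; the point and axes are meant in the same way
- switch (a joint): angle of the shaker's toggle switch, rad: 0 = leaning fully towards the robot (off), 1.0 = leaning fully away (on). It stays where it is left; about 1 N at its ball moves it. Its pivot is 120 mm to the right (-y) of right_mouth along the shaker's row and 113 mm below it, axis along the row
- switch_tip (a point): centre of the 26 mm black ball at the end of the toggle switch, 80 mm from its pivot (a 10 mm rod); the point moves with the lever
- micrometer: blue digital micrometer lying at the front left; stays
- chuck: dark steel lathe chuck 76 mm across with a stub on top, 62 mm tall; stays
- oil: small amber oil bottle, 100 mm tall; stays
- tin: small open metal tin 68 mm across, 50 mm tall; stays
- driver: screwdriver 170 mm long; stays
Things that resemble listed ones, but are neither listed nor needed, are in the scene too. Leave any blue or purple look-alike of the part that bears bush3_c alone. What is shaped like the part that bears bush5_c but blue is not meant.

How it is judged:
By the outcome, as a careful person would: the job done as asked, in the order asked, and still so for the second after the job is handed in, with the robot touching nothing.
Of bush1, bush2, bush3, bush4, bush5 only 3 to 5 are there at a start; the rules pass over those that are not, and their reading is None.
At some moment in a run one of bush1, bush2, bush3, bush4, bush5 may be knocked a few centimetres aside while the robot is not near it.
It also fails if it takes over 210 s, if anything falls off the work surface, if the arm or the gripper's body presses on something with over 40 N, if the wrist force passes 120 N, or if a joint passes its speed limit or range.

## Robot

A 6-joint arm with a two-finger parallel gripper is mounted at the origin on the work surface. World frame = base frame: x ahead of the robot, y to its left, z up, the work surface at z = 0. Lengths are in m, angles in degrees, forces in N, time in s.
With the tool pointing down it reaches from about 0.4 to 0.825 m from the base axis. Payload 7 kg.
Tool frame: the origin (TCP) lies on the front face of the gripper's body, between the roots of the fingers; the fingertips stand 66 mm ahead of it and the grasp point (between the pads) lies 47 mm ahead of it; z points along the fingers, y is the line along which they close (so a half turn about z gives the same grasp; the last joint's range is limited). The gripper opens to 88 mm and grips with 3 to 60 N. Pads are 19 mm wide; open, the fingers measure 130 mm over their backs; the gripper's body (78 mm by 193 mm) begins 47 mm behind the grasp point.
Start: joints at [90.705, 20.546, 0.682, 0, -70.136, -16.507], TCP at [0.184, 0.649, 0.292] pointing down, gripper open.
Joint ranges: [-176.03, 176.03], [-82.01, 121.73], [-58.28, 71.71], [-173.87, 95.51], [-174.79, -0.11], [-173.66, 173.66]. Speed limits (degrees/s): [136.94, 136.94, 172.46, 180, 180, 180].

## Interface

Orientations are given as [roll, pitch, yaw] about the fixed x, y, z axes, in that order (R = Rz(yaw) Ry(pitch) Rx(roll)).
In Python, from plant import ctrl gives the robot as it stands.
- The arm moves only by the tool send_rows, never from a script. Its argument "deltas" is a list of rows, each a list of 2 entries, a list of its own where there are three numbers: the shift along the tool's x, y, z each as a share of 800 mm, from -1 to 1, then the turn about the tool's z as a share of 90 degrees, from -1 to 1. A call has exactly 5 rows; each row is the pose to reach, as a shift and turn from the pose commanded when the call began, along the tool's axes at that moment; what a row does not reach only later rows make up. A row lasts 1/12 s, in which the tool goes at most 41.7 mm and 7.16 degrees, less where a joint would pass 70% of its speed; a pose out of reach is approached as far as the arm can. A call with a number of a shift or a turn outside -1 to 1 is refused whole. A call with a gripper value outside its range is refused whole. "gripper" is the opening, from 0 (shut) to 1 (fully open), set as the call begins (left out, the last holds). The fingers move at their own pace and stop on an object; the grip force is fixed at half the most. Time passes only in rows, so rows that repeat a pose let the fingers close, or fill a call up. It gives the time, the measured TCP pose, the force, the opening and the grip force at its end, in the units of the state.
- ctrl.get_obs(): the state, without advancing time (a new reading comes with each control period).
- ctrl.snapshot(name): name is "scene" or "top"; returns a dict with "color" (480x640x3 uint8, red, green, blue), "vertical_fov" (degrees; the focal length in pixels is half the picture's height over the tangent of half this angle, whatever the lens; pixels are square), "cx", "cy" (the principal point, pixels), "k1" (the pictures are not rectified: a ray, as slopes to the right and down, at radius r is drawn at 1 + k1 r^2 times it, then the intrinsics apply), "rvec" (rotation vector, rad) and "tvec" (3), from world to camera coordinates, as OpenCV has them. Camera axes: x right, y down, z forward; pixel columns grow to the right and rows downward; lengths in m; the calibration is good to about 2 mm. A picture is of the moment at which its call begins. There is no depth.
- ctrl.close_job(): hands the job in; it is judged then, once.
Trained networks look in a picture, given as the dict that the camera call returned (one of the last four; its "shot" number tells which), for a name from the list of things; names that differ only in an ending like _2 or _b are one class to them, and where a whole thing is asked for, a point or a joint stands for the part that bears it (a point fixed in the world has none). Each returns a list of dicts, best first, with "conf" (0 to 1); they miss things now and then, are a little off and sometimes report something else, mostly with a low value. They report only what shows in the picture. A call takes as long as a camera call. They do not tell look-alikes from the thing itself.
- ctrl.boxes_of(picture, thing): "xy" ([column, row] as shares, 0 to 1, of the picture: columns of its width, rows of its height, amid what is visible of it).
- ctrl.cut_out(picture, thing): "pixels" (480x640 bool, what is visible of it) and "xy" ([column, row] as shares, 0 to 1, of the picture: columns of its width, rows of its height, amid what is visible of it).
The state is a dict: "clock": time; "joint_pos": joint angles; "qvel": joint speeds; "tau": joint torques, N m; "tool_pos": TCP position; "orientation": TCP orientation; "force": force on the tool from outside, world axes, zero at the start; "moment": the same for the moment, N m; "opening": finger opening in m; "gripper_force": force on a finger pad.
Only numpy, scipy, OpenCV 4.12 (cv2) and the standard library are available. Lean on these libraries where they do the work, as an engineer would, in place of code of your own. Each camera call takes 0.05 s, during which the arm holds its last target. There are 200 camera calls.

## Working session

There is one attempt and no reset: what is moved stays moved. The work goes in short steps, Python scripts to look and compute and a tool call to move; the robot and the scene stay as the last step left them, time stands still between calls to the robot, and variables do not carry over. Pictures are saved under pics/ and viewed, at most 14 in all, crops included, and the job is handed in when it is done.

Besides the shell and the picture viewer there is one more tool, called after "Request:" as name(argument=value, ...) on one line, values as JSON. send_rows: Moves the arm, as the interface text tells. Shift numbers are shares of 800 mm and turn numbers shares of 90 degrees, none past 1 either way. Its arguments: {"type":"object","properties":{"deltas":{"type":"array","items":{"type":"array"}},"gripper":{"type":"number"}},"required":["deltas"]}

```bash
ls; mkdir -p pics
cat > h.py <<'E'
import numpy as np, cv2
from plant import ctrl
def K(p):
    f=240/np.tan(np.radians(p["vertical_fov"])/2); return f
def ray(p,u,v):
    f=K(p); d=np.array([(u-p["cx"])/f,(v-p["cy"])/f]); s=d.copy()
    for _ in range(30): s=d/(1+p["k1"]*(s@s))
    R=cv2.Rodrigues(np.array(p["rvec"],float))[0]; t=np.array(p["tvec"],float).ravel()
    return -R.T@t, R.T@np.array([s[0],s[1],1])
def atz(p,u,v,z):
    o,d=ray(p,u,v); return o+d*(z-o[2])/d[2]
def proj(p,X):
    R=cv2.Rodrigues(np.array(p["rvec"],float))[0]; c=R@np.array(X,float)+np.array(p["tvec"],float).ravel()
    s=c[:2]/c[2]; s=s*(1+p["k1"]*(s@s)); return s*K(p)+[p["cx"],p["cy"]]
def tri(p,a,q,b):
    o,d=ray(p,*a);o2,d2=ray(q,*b); A=np.stack([d,-d2],1); st=np.linalg.lstsq(A,o2-o,rcond=None)[0]
    x=o+d*st[0];y=o2+d2*st[1]; return (x+y)/2,np.linalg.norm(x-y)
def save(p,n,crop=None,s=1):
    im=p["color"][:,:,::-1]
    if crop: im=im[crop[1]:crop[3],crop[0]:crop[2]]
    cv2.imwrite("pics/"+n,cv2.resize(im,None,fx=s,fy=s,interpolation=cv2.INTER_CUBIC))
E
python3 - <<'E'
from h import *
s=ctrl.snapshot("scene");t=ctrl.snapshot("top");save(s,"s0.png");save(t,"t0.png")
for p in (s,t):
    print({k:p[k] for k in p if k!="color"}, ray(p,320,240))
    for n in ["bush1_c","first_bush_c","first_key_c","key1_c","stopper_c","switch_tip","left_mouth","right_mouth"]:
        try:
            for d in ctrl.boxes_of(p,n):
                u=d["xy"][0]*640;v=d["xy"][1]*480
                print(n,round(d["conf"],2),round(u),round(v),atz(p,u,v,0.018).round(3))
        except Exception as e: print(n,e)
print(ctrl.get_obs())
E
```

```text
pics
{'vertical_fov': 54.598165412745495, 'cx': 314.01446663090326, 'cy': 239.0849989301996, 'k1': -0.10780705783080995, 'rvec': array([ 1.91214238,  1.26783567, -0.65733365]), 'tvec': array([-0.16117858, -0.21614145,  1.44732773]), 'shot': 1} (array([ 1.25852242, -0.3316829 ,  0.68815766]), array([-0.73945452,  0.30761154, -0.59895886]))
key1_c 0.57 159 292 [ 0.462 -0.376  0.018]
stopper_c 0.9 197 268 [ 0.418 -0.282  0.018]
stopper_c 0.49 128 354 [ 0.614 -0.453  0.018]
stopper_c 0.27 404 262 [0.582 0.154 0.018]
switch_tip 0.67 341 259 [0.518 0.027 0.018]
switch_tip 0.41 406 262 [0.586 0.157 0.018]
left_mouth 0.64 404 263 [0.588 0.151 0.018]
right_mouth 0.67 405 264 [0.59  0.153 0.018]
{'vertical_fov': 54.53535272628593, 'cx': 317.9275063400406, 'cy': 235.3750323633152, 'k1': 0.03800254832105451, 'rvec': array([ 2.18491159, -2.13289586,  0.1373122 ]), 'tvec': array([-0.05535095,  0.5502875 ,  1.15637518]), 'shot': 2} (array([ 0.40448239, -0.03993264,  1.21568211]), array([ 0.11370328, -0.00649223, -0.99355316]))
bush1_c 0.65 448 280 [ 0.448 -0.377  0.018]
key1_c 0.6 448 282 [ 0.441 -
[... 169 characters left out ...]
52 212 [0.61  0.132 0.018]
{'clock': 0.9, 'joint_pos': array([ 9.07074373e+01,  2.05474129e+01,  6.82199213e-01, -4.24200186e-04,
       -7.01375502e+01, -1.65078596e+01]), 'qvel': array([ 0.0466521 ,  0.04299821,  0.03275394,  0.02809248, -0.0004737 ,
       -0.07811786]), 'tau': array([ 2.75542450e-03, -5.82357037e+01,  2.93301022e+01,  7.00275734e+00,
        1.26450055e-02, -3.16213701e-06]), 'tool_pos': array([0.18379299, 0.6494675 , 0.29214985]), 'orientation': array([ 1.79997237e+02, -4.02856386e-04, -1.58005664e+01]), 'force': array([ 0.84730539, -0.27696019,  0.42440923]), 'moment': array([-0.0087799 , -0.00380978, -0.01685278]), 'gripper_force': 0.0, 'opening': 0.08779914094426097}
```

View pics/s0.png

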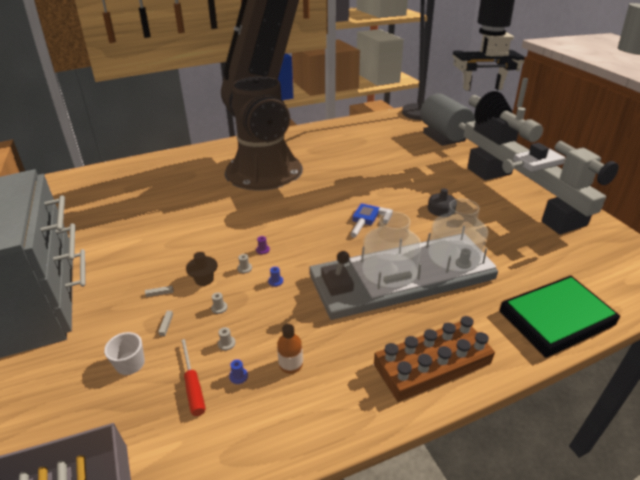

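View pics/t0.png

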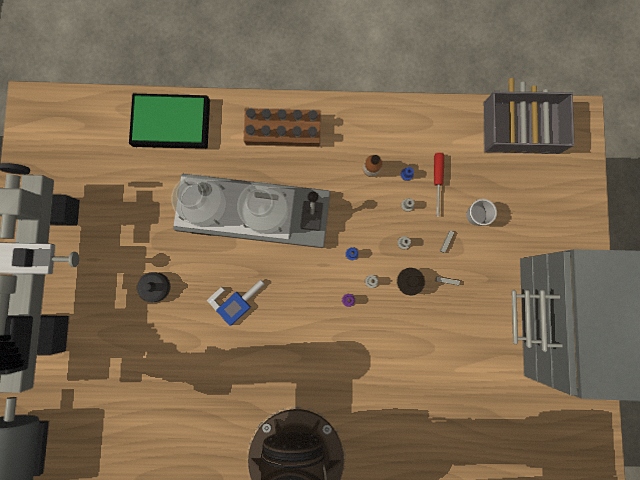

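The scene shows grey bushes at scene (244,262), (218,302), (226,338), which are top (373,281), (405,242), (408,204). The stopper is at top (410,281) and the chuck at (153,287). The left flask (+y) holds the bush and the right one the key. Next I look closer at the flasks.

Run:
```python
from h import *
s=ctrl.snapshot("scene");t=ctrl.snapshot("top")
A=cv2.resize(s["color"][190:320,300:500,::-1],None,fx=4,fy=4,interpolation=cv2.INTER_CUBIC)
B=cv2.resize(t["color"][160:260,160:340,::-1],None,fx=4.4,fy=4.4,interpolation=cv2.INTER_CUBIC)
cv2.imwrite("pics/sz.png",A);cv2.imwrite("pics/tz.png",B)
import itertools
for a,b,z in [((244,262),(373,281),.036),((218,302),(405,242),.036),((226,338),(408,204),.036),((203,268),(410,281),.03),((343,258),(312,197),.1)]:
    print(a,tri(s,a,t,b), atz(t,*b,z))
for p in (s,t):
    for n in ["bush1_c","stopper_c","switch_tip","first_bush_c","chuck","key1_c"]:
        for d in ctrl.cut_out(p,n): print(n,round(d["conf"],2),d["xy"][0]*640,d["xy"][1]*480,d["pixels"].sum())
```

```text
(244, 262) (array([ 0.4400607 , -0.18234785,  0.02034243]), np.float64(0.006630740873085036)) [ 0.43872955 -0.18365824  0.036     ]
(218, 302) (array([ 0.54217716, -0.26563614,  0.01785128]), np.float64(0.004127395644228187)) [ 0.53964621 -0.26422579  0.036     ]
(226, 338) (array([ 0.6426326 , -0.27383266,  0.01586267]), np.float64(0.003941791673613157)) [ 0.63821272 -0.2718189   0.036     ]
(203, 268) (array([ 0.44168874, -0.27433485,  0.03471709]), np.float64(0.005461975293624568)) [ 0.44125258 -0.27799977  0.03      ]
(343, 258) (array([ 0.63259107, -0.02475774,  0.12377376]), np.float64(0.0017704538873353603)) [ 0.63720317 -0.02526364  0.1       ]
stopper_c 0.77 200.512 269.18399999999997 795
stopper_c 0.39 128.32 354.48 1315
switch_tip 0.46 342.592 256.416 181
chuck 0.85 440.128 203.712 480
key1_c 0.75 156.8 291.12 256
stopper_c 0.92 407.296 282.816 640
switch_tip 0.44 310.71999999999997 198.192 128
first_bush_c 0.67 369.024 277.776 124
chuck 0.66 155.51999999999998 285.59999999999997 820
key1_c 0.65 446.592 282.816 122
```

View pics/sz.png

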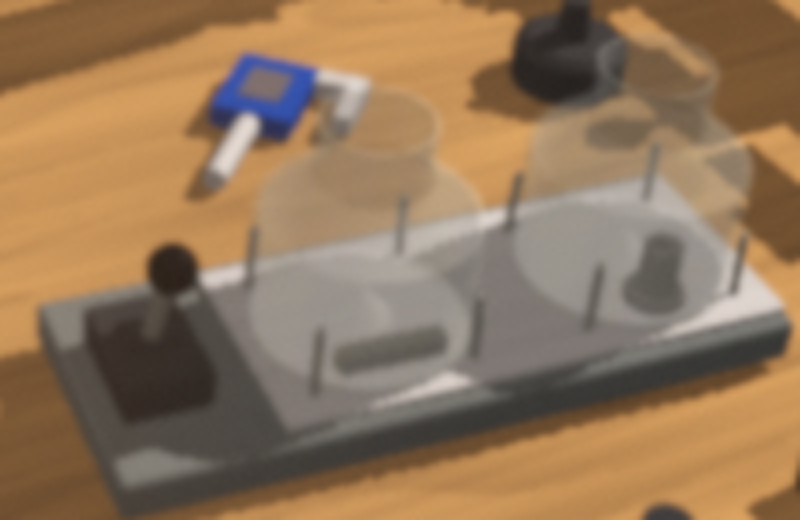

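View pics/tz.png

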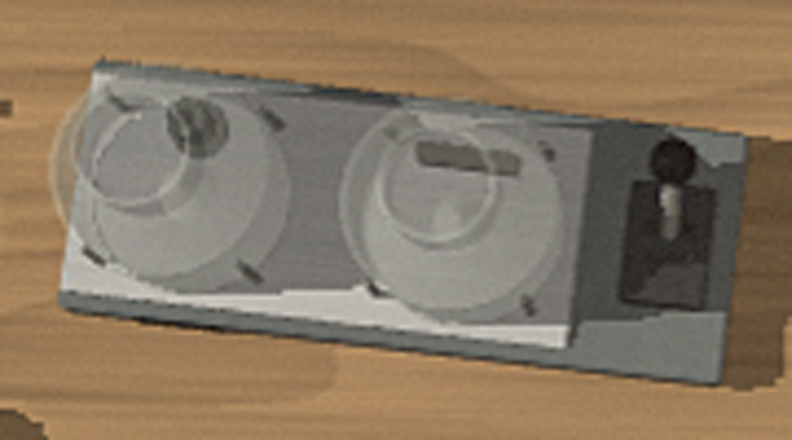

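The enlarged crops show both rims. In the top crop they sit at about (140,153) for the left and (440,188) for the right. In the scene crop they are at about (659,68) and (390,122). The ball is at top crop (673,159) and scene crop (172,270).

Run:
```python
from h import *
from scipy.optimize import least_squares as ls
s=ctrl.snapshot("scene");t=ctrl.snapshot("top")
S=lambda u,v:np.array([300+u/4,190+v/4]); T=lambda u,v:np.array([160+u/4.4,160+v/4.4])
obs={'L':(S(659,68),T(140,153)),'R':(S(392,122),T(440,188)),'B':(S(172,270),T(673,159))}
for k,(a,b) in obs.items(): print(k,tri(s,a,t,b),atz(s,*a,.167),atz(t,*b,.167))
def pts(q):
    x,y,w,th=q; c,n=np.cos(w),np.sin(w); R=np.array([[c,-n,0],[n,c,0],[0,0,1]]); r=np.array([x,y,.167])
    a=th-.5
    return {'R':r,'L':r+R@[0,.16,0],'B':r+R@[.08*np.sin(a),-.12,-.113+.08*np.cos(a)]}
f=lambda q:np.concatenate([np.r_[proj(s,pts(q)[k])-o[0],proj(t,pts(q)[k])-o[1]] for k,o in obs.items()])
r=ls(f,[.62,.1,0.05,1.]);print(r.x,r.fun.round(1));print(pts(r.x))
# overlay
P=pts(r.x)
for p,n,c,z in ((s,'A',(300,190),4),(t,'B',(160,160),4.4)):
    im=cv2.imread('pics/'+('sz' if n=='A' else 'tz')+'.png')
    for k in 'LR':
        for rad in (.028,.0315):
            q=np.array([(proj(p,P[k]+[rad*np.cos(a),rad*np.sin(a),0])-c)*z for a in np.linspace(0,6.3,60)])
            cv2.polylines(im,[q.astype(int)],True,(0,255,0) if rad>.03 else (0,0,255),1)
    cv2.imwrite('pics/o'+n+'.png',im)
a=cv2.imread('pics/oA.png');b=cv2.imread('pics/oB.png')
cv2.imwrite('pics/ov.png',np.vstack([a[:300,:780],cv2.resize(b,(780,433))[:300]]))
```

```text
L (array([0.62518135, 0.25431342, 0.16270008]), np.float64(0.010575559224409814)) [0.63088385 0.25567964 0.167     ] [0.62135194 0.24837788 0.167     ]
R (array([0.61105758, 0.09916207, 0.16247616]), np.float64(0.013816083771509556)) [0.61797805 0.10258212 0.167     ] [0.60690763 0.09235468 0.167     ]
B (array([ 0.63437263, -0.02640034,  0.12678986]), np.float64(0.0031040107451032325)) [ 0.67947612 -0.04686718  0.167     ] [ 0.62529636 -0.02828137  0.167     ]
[ 0.61274519  0.09620642 -0.08295584  0.91201883] [-1.4 -1.2 -3.1 -2.1 -4.1 -0.6 -1.6 -2.6 -0.6 -0.1 -0.7 -0.5]
{'R': array([0.61274519, 0.09620642, 0.167     ]), 'L': array([0.6260029, 0.2556562, 0.167    ]), 'B': array([ 0.63472853, -0.02603551,  0.12730514])}
```

View pics/ov.png

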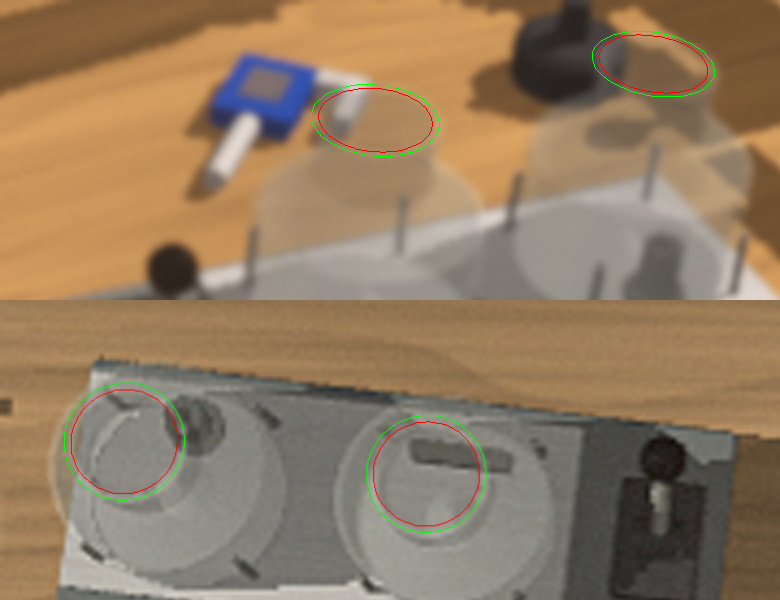

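```bash
cat >> h.py <<'E'
def go(x,y,z,yaw,ref=None):
    """shares from pose ref=(x,y,z,yaw) (default measured) to target"""
    if ref is None:
        o=ctrl.get_obs(); ref=(*o["tool_pos"],o["orientation"][2])
    w=np.radians(ref[3]);c,n=np.cos(w),np.sin(w);d=np.array([x,y,z])-ref[:3]
    t=-(yaw-ref[3])/90
    return (np.array([c*d[0]+n*d[1],n*d[0]-c*d[1],-d[2]])/.8).round(4),round(t,4)
E
python3 - <<'E'
from h import *
print(go(.685,-.026,.292,0))
E
```

```text
(array([8.327e-01, 6.418e-01, 2.000e-04]), np.float64(-0.1756))
```

Request:
send_rows(deltas=[[[0.04,0.031,0],-0.05],[[0.08,0.062,0],-0.1],[[0.12,0.093,0],-0.14],[[0.16,0.123,0],-0.1756],[[0.2,0.154,0],-0.1756]], gripper=0)

```text
clock: 2.12
tool_pos: [0.305, 0.4858, 0.2923]
orientation: [-180.0, -0.0, 0.2]
force: [1.4, 1.0, 0.2]
opening: 0.0601
gripper_force: 0.0
```

Request:
send_rows(deltas=[[[0.024,0.032,0],0],[[0.048,0.064,0],0],[[0.072,0.096,0],0],[[0.096,0.128,0],0],[[0.12,0.16,0],0]])

```text
clock: 2.53
tool_pos: [0.4009, 0.358, 0.2925]
orientation: [-180.0, -0.0, 0.0]
force: [0.9, 0.1, 0.4]
opening: 0.0265
gripper_force: 0.0
```

Request:
send_rows(deltas=[[[0.024,0.032,0],0],[[0.048,0.064,0],0],[[0.072,0.096,0],0],[[0.096,0.128,0],0],[[0.12,0.16,0],0]])

```text
clock: 2.95
tool_pos: [0.497, 0.23, 0.2925]
orientation: [-180.0, -0.0, 0.0]
force: [0.4, 1.1, 1.1]
opening: 0.0007
gripper_force: 0.0
```

Request:
send_rows(deltas=[[[0.024,0.032,0],0],[[0.048,0.064,0],0],[[0.072,0.096,0],0],[[0.096,0.128,0],0],[[0.12,0.16,0],0]])

```text
clock: 3.37
tool_pos: [0.593, 0.1019, 0.2924]
orientation: [-180.0, -0.0, 0.0]
force: [-0.3, 1.0, -0.1]
opening: 0.0008
gripper_force: 0.0
```

Request:
send_rows(deltas=[[[0.023,0.032,0],0],[[0.046,0.064,0],0],[[0.069,0.096,0],0],[[0.092,0.128,0],0],[[0.115,0.16,0],0]])

```text
clock: 3.78
tool_pos: [0.685, -0.0261, 0.2922]
orientation: [180.0, -0.0, 0.0]
force: [1.1, 1.1, 0.7]
opening: 0.0003
gripper_force: 0.0
```

Request:
send_rows(deltas=[[[0,0,0.03],0],[[0,0,0.06],0],[[0,0,0.09],0],[[0,0,0.12],0],[[0,0,0.135],0]])

```text
clock: 4.2
tool_pos: [0.6829, -0.0249, 0.1808]
orientation: [180.0, 0.2, -0.0]
force: [-0.2, 0.7, -0.8]
opening: 0.0008
gripper_force: 0.0
```

Run:
```python
from h import *
s=ctrl.snapshot("scene");t=ctrl.snapshot("top");o=ctrl.get_obs();print(o["tool_pos"],o["force"])
tip=o["tool_pos"]-[0,0,.066]
A=cv2.resize(s["color"][160:310,290:490,::-1],None,fx=4,fy=4,interpolation=cv2.INTER_CUBIC)
a=(proj(s,tip)-[290,160])*4
cv2.drawMarker(A,tuple(a.astype(int).tolist()),(0,0,255),0,20,1)
cv2.imwrite("pics/s1.png",A)
```

```text
[ 0.68305478 -0.02482067  0.18159536] [ 0.17474464  0.20552718 -0.23765688]
```

View pics/s1.png

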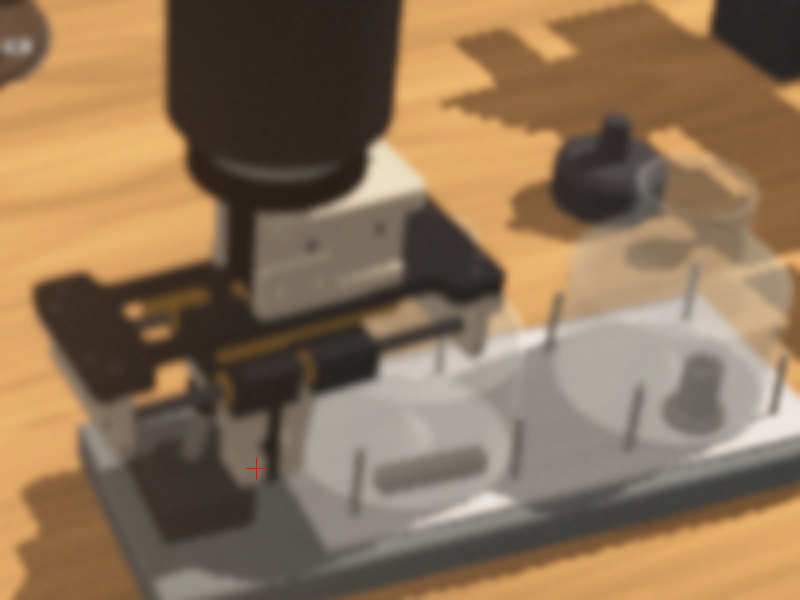

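The fingers are just beyond the ball, and their tips appear about 2 px right and below where I project them. I now pull the switch.

Request:
send_rows(deltas=[[[-0.02,0,0],0],[[-0.04,0,0],0],[[-0.06,0,0],0],[[-0.08,0,0],0],[[-0.1,0,0],0]])

```text
clock: 4.72
tool_pos: [0.6052, -0.0242, 0.1867]
orientation: [-180.0, -0.3, 0.0]
force: [2.1, 1.3, -0.4]
opening: 0.0006
gripper_force: 0.7
```

Request:
send_rows(deltas=[[[-0.004,0,0],0],[[-0.008,0,0],0],[[-0.012,0,0],0],[[-0.016,0,0],0],[[-0.016,0,0],0]])

```text
clock: 5.13
tool_pos: [0.5915, -0.0246, 0.1844]
orientation: [180.0, -0.0, 0.0]
force: [0.0, 0.9, 1.3]
opening: 0.0008
gripper_force: 0.2
```

Run:
```python
from h import *
s=ctrl.snapshot("scene");t=ctrl.snapshot("top");o=ctrl.get_obs();print(o["tool_pos"],o["force"])
A=cv2.resize(s["color"][200:310,290:490,::-1],None,fx=4,fy=4,interpolation=cv2.INTER_CUBIC)
cv2.imwrite("pics/s2.png",A)
```

```text
[ 0.5916208  -0.02474916  0.1840809 ] [ 0.49108675 -0.31387721  0.09980471]
```

View pics/s2.png

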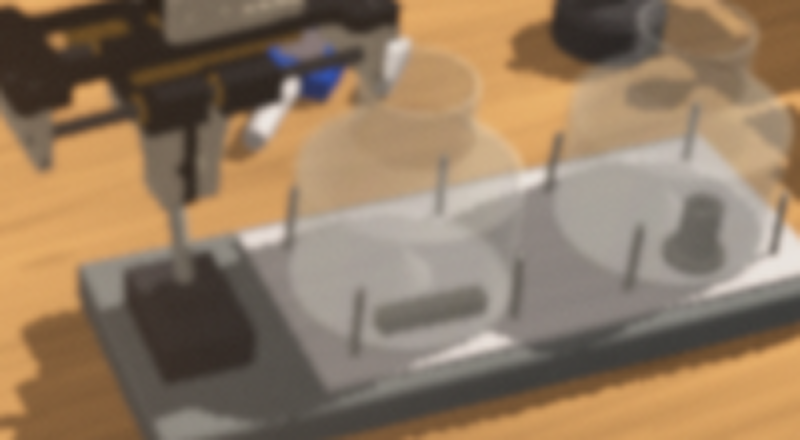

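The lever is leaning towards the robot and there is no contact force yet. I continue gently to the stop.

Request:
send_rows(deltas=[[[-0.002,0,0],0],[[-0.004,0,0],0],[[-0.006,0,0],0],[[-0.007,0,0],0],[[-0.007,0,0],0]])

```text
clock: 5.65
tool_pos: [0.5856, -0.0247, 0.1841]
orientation: [180.0, 0.0, 0.0]
force: [0.5, -1.0, -0.7]
opening: 0.0002
gripper_force: 0.2
```

Request:
send_rows(deltas=[[[-0.001,0,0],0],[[-0.002,0,0],0],[[-0.003,0,0],0],[[-0.004,0,0],0],[[-0.004,0,0],0]])

```text
clock: 6.07
tool_pos: [0.5845, -0.0244, 0.1846]
orientation: [-180.0, -0.2, 0.0]
force: [7.7, -1.5, -4.8]
opening: 0.0006
gripper_force: 3.9
```

Request:
send_rows(deltas=[[[-0.001,0,0],0],[[-0.002,0,0],0],[[-0.003,0,0],0],[[-0.004,0,0],0],[[-0.004,0,0],0]])

```text
clock: 6.48
tool_pos: [0.5835, -0.0238, 0.1854]
orientation: [-179.9, -0.5, 0.1]
force: [14.8, -0.2, -6.0]
opening: 0.0008
gripper_force: 6.7
```

Request:
send_rows(deltas=[[[0.025,0,0],0],[[0.03,0,-0.03],0],[[0.03,0,-0.06],0],[[0.03,0,-0.1],0],[[0.03,0,-0.135],0]], gripper=0.6)

```text
clock: 6.9
tool_pos: [0.603, -0.0248, 0.2934]
orientation: [180.0, 0.1, -0.0]
force: [1.0, -0.6, -0.3]
opening: 0.028
gripper_force: 0.0
```

Run:
```python
from h import *
s=ctrl.snapshot("scene");t=ctrl.snapshot("top");o=ctrl.get_obs();print(o["tool_pos"])
S=lambda u,v:np.array([300+u/4,190+v/4]); T=lambda u,v:np.array([160+u/4.4,160+v/4.4])
off=np.array([2.3,2.5])
for n,a,b in [('b1',(244,262),(373,281)),('b2',(218,302),(405,242)),('b3',(226,338),(408,204)),('L',S(659,68),T(140,153)),('R',S(392,122),T(440,188))]:
    z=.018 if n[0]=='b' else .167
    print(n,tri(s,np.array(a)-off,t,b),atz(s,*(np.array(a)-off),z),atz(t,*b,z))
# grey bush segmentation near 3 spots in each picture, side by side
def crop(p,u,v): return cv2.resize(p["color"][v-20:v+20,u-20:u+20,::-1],None,fx=6,fy=6,interpolation=cv2.INTER_CUBIC)
cv2.imwrite("pics/b.png",np.vstack([np.hstack([crop(s,*q) for q in((244,262),(218,302),(226,338))]),np.hstack([crop(t,*q) for q in((373,281),(405,242),(408,204))])]))
A=cv2.resize(s["color"][200:310,290:490,::-1],None,fx=4,fy=4)[:440,:400]
cv2.imwrite("pics/b.png",np.hstack([cv2.imread("pics/b.png")[:440,:720]]))
```

```text
[ 0.60517904 -0.024651    0.29759917]
b1 (array([ 0.43916278, -0.1839858 ,  0.02753069]), np.float64(0.0014488157693579111)) [ 0.42763401 -0.18116837  0.018     ] [ 0.43925211 -0.18585125  0.018     ]
b2 (array([ 0.54091828, -0.26676752,  0.02430149]), np.float64(0.0006413685345815585)) [ 0.53397721 -0.26645731  0.018     ] [ 0.54170859 -0.26764813  0.018     ]
b3 (array([ 0.6409956 , -0.27483082,  0.02172981]), np.float64(0.0004187269754332242)) [ 0.63746132 -0.27471229  0.018     ] [ 0.64177906 -0.2753571   0.018     ]
L (array([0.62291929, 0.25104608, 0.16879705]), np.float64(0.007018963683661882)) [0.6210357  0.25721022 0.167     ] [0.62135194 0.24837788 0.167     ]
R (array([0.60902318, 0.09671867, 0.16819084]), np.float64(0.009977371613554602)) [0.60848533 0.10291287 0.167     ] [0.60690763 0.09235468 0.167     ]
```

View pics/b.png

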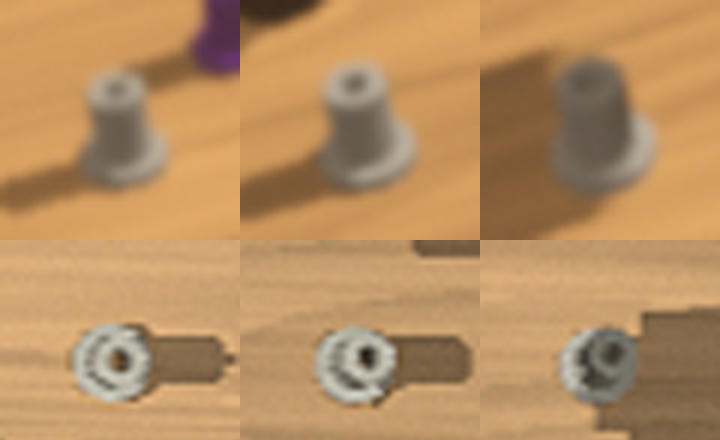

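The bores show clearly: scene (243,257), (217.2,296), (223.5,331.3), which are top (372.8,280.7), (406.3,241.3), (410,202.7).

Run:
```python
from h import *
s=ctrl.snapshot("scene");t=ctrl.snapshot("top")
off=np.array([2.3,2.5])
B=[]
for a,b in [((243,257),(372.8,280.7)),((217.2,296),(406.3,241.3)),((223.5,331.3),(410,202.7))]:
    a=np.array(a)-off
    print(tri(s,a,t,b)[0].round(4),atz(s,*a,.036).round(4),atz(t,*b,.036).round(4))
print(ctrl.get_obs()["tool_pos"],ctrl.get_obs()["opening"])
```

```text
[ 0.4391 -0.1832  0.0417] [ 0.4316 -0.1825  0.036 ] [ 0.4395 -0.1831  0.036 ]
[ 0.541  -0.2664  0.0411] [ 0.5353 -0.2657  0.036 ] [ 0.5415 -0.2675  0.036 ]
[ 0.6407 -0.2765  0.0408] [ 0.6359 -0.2766  0.036 ] [ 0.6417 -0.277   0.036 ]
[ 0.60321556 -0.02457727  0.29292446] 0.0443148443564763
```

Request:
send_rows(deltas=[[[-0.02,0.02,0.01],0],[[-0.05,0.05,0.02],0],[[-0.08,0.08,0.03],0],[[-0.1,0.1,0.04],0],[[-0.12,0.12,0.05],0]], gripper=0.6)

```text
clock: 7.52
tool_pos: [0.5052, -0.1216, 0.2505]
orientation: [-180.0, 0.2, -0.0]
force: [0.8, 0.3, 0.6]
opening: 0.0525
gripper_force: 0.0
```

Request:
send_rows(deltas=[[[-0.03,0.03,0.02],0],[[-0.06,0.06,0.04],0],[[-0.085,0.078,0.066],0],[[-0.085,0.078,0.09],0],[[-0.085,0.078,0.13],0]])

```text
clock: 7.93
tool_pos: [0.4384, -0.184, 0.1484]
orientation: [180.0, -0.1, -0.1]
force: [2.1, 0.5, 0.2]
opening: 0.0527
gripper_force: 0.0
```

Run:
```python
from h import *
s=ctrl.snapshot("scene");o=ctrl.get_obs();print(o["tool_pos"],o["opening"])
A=cv2.resize(s["color"][200:320,170:310,::-1],None,fx=4.5,fy=4.5,interpolation=cv2.INTER_CUBIC)
cv2.imwrite("pics/g1.png",A);print(go(.439,-.183,.088,0))
```

```text
[ 0.43522468 -0.183202    0.14172899] 0.05283770432689102
(array([ 0.0047, -0.0003,  0.0672]), np.float64(-0.0018))
```

View pics/g1.png

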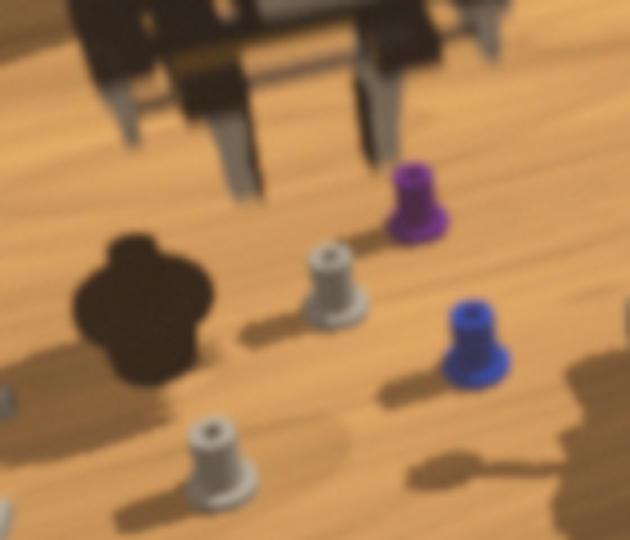

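The open fingers are aligned above the grey bush at crop (330,285), with the stopper and the purple look-alike clear. I descend and grip.

Request:
send_rows(deltas=[[[0.003,0,0.02],0],[[0.003,0,0.04],0],[[0.003,0,0.055],0],[[0.003,0,0.067],0],[[0.003,0,0.067],0]])

```text
clock: 8.4
tool_pos: [0.44, -0.1828, 0.0925]
orientation: [-180.0, 0.3, -0.0]
force: [-0.9, 0.2, 0.0]
opening: 0.0524
gripper_force: 0.0
```

Request:
send_rows(deltas=[[[0,0,0],0],[[0,0,0],0],[[0,0,0],0],[[0,0,0],0],[[0,0,0],0]], gripper=0)

```text
clock: 8.82
tool_pos: [0.4421, -0.183, 0.0951]
orientation: [180.0, -0.1, 0.0]
force: [0.4, 0.7, 0.7]
opening: 0.0245
gripper_force: 0.0
```

Request:
send_rows(deltas=[[[0,0,0],0],[[0,0,0],0],[[0,0,-0.03],0],[[0,0,-0.07],0],[[0,0,-0.11],0]])

```text
clock: 9.23
tool_pos: [0.4409, -0.183, 0.1829]
orientation: [-180.0, 0.2, -0.0]
force: [0.6, -0.2, -1.9]
opening: 0.0204
gripper_force: 30.0
```

Request:
send_rows(deltas=[[[0,0,-0.05],0],[[0,0,-0.1],0],[[0.02,-0.04,-0.146],0],[[0.04,-0.085,-0.146],0],[[0.055,-0.13,-0.146],0]])

```text
clock: 9.65
tool_pos: [0.4868, -0.0796, 0.3027]
orientation: [-179.9, -0.4, -0.1]
force: [1.2, -0.5, -1.2]
opening: 0.0206
gripper_force: 30.0
```

Request:
send_rows(deltas=[[[0.018,-0.044,0],0],[[0.036,-0.088,0],0],[[0.054,-0.132,0],0],[[0.072,-0.176,0],0],[[0.09,-0.22,0],0]])

```text
clock: 10.07
tool_pos: [0.5575, 0.0977, 0.2993]
orientation: [-180.0, 0.0, 0.0]
force: [1.5, -1.0, -0.8]
opening: 0.0203
gripper_force: 30.0
```

Request:
send_rows(deltas=[[[0.018,-0.044,0],0],[[0.036,-0.088,0],0],[[0.054,-0.132,0],0],[[0.072,-0.17,0],0],[[0.081,-0.195,0],0]])

```text
clock: 10.48
tool_pos: [0.623, 0.2547, 0.2982]
orientation: [180.0, 0.1, 0.1]
force: [0.2, 0.4, -0.6]
opening: 0.0201
gripper_force: 30.0
```

Run:
```python
from h import *
s=ctrl.snapshot("scene");t=ctrl.snapshot("top");o=ctrl.get_obs();print(o["tool_pos"],o["opening"])
A=cv2.resize(s["color"][150:290,390:530,::-1],None,fx=4,fy=4,interpolation=cv2.INTER_CUBIC)
X=np.array([.622,.253,.167]);c=np.array([390,150])
for off,col in ((0,(0,0,255)),(2.3,(0,255,0))):
    q=np.array([(proj(s,X+[.0315*np.cos(a),.0315*np.sin(a),0])+off-c)*4 for a in np.linspace(0,6.3,60)])
    cv2.polylines(A,[q.astype(int)],True,col,1)
cv2.imwrite("pics/f1.png",A);print(go(.622,.253,.29,0))
```

```text
[0.62272478 0.25492627 0.29739198] 0.020187253155558815
(array([-0.0009,  0.0024,  0.0092]), np.float64(0.0015))
```

View pics/f1.png

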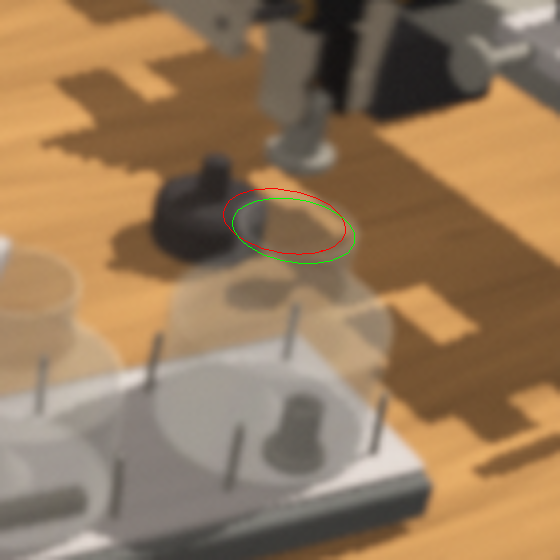

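The bush hangs above the left rim, and the rim matches the green circle at about (294,229). I lower it into the neck and release.

Request:
send_rows(deltas=[[[-0.004,0,0.015],0],[[-0.004,0,0.03],0],[[-0.004,0,0.045],0],[[-0.004,0,0.06],0],[[-0.004,0,0.065],0]])

```text
clock: 11.0
tool_pos: [0.6184, 0.251, 0.2447]
orientation: [179.9, 0.1, -0.0]
force: [0.9, 0.3, -0.7]
opening: 0.0204
gripper_force: 30.0
```

Run:
```python
from h import *
s=ctrl.snapshot("scene");o=ctrl.get_obs();print(o["tool_pos"],o["opening"],o["force"])
A=cv2.resize(s["color"][150:290,390:530,::-1],None,fx=4,fy=4,interpolation=cv2.INTER_CUBIC)
cv2.imwrite("pics/f2.png",A)
```

```text
[0.61843071 0.25102283 0.24483417] 0.020237959460022003 [-0.20360839  0.23400696 -1.69847019]
```

View pics/f2.png

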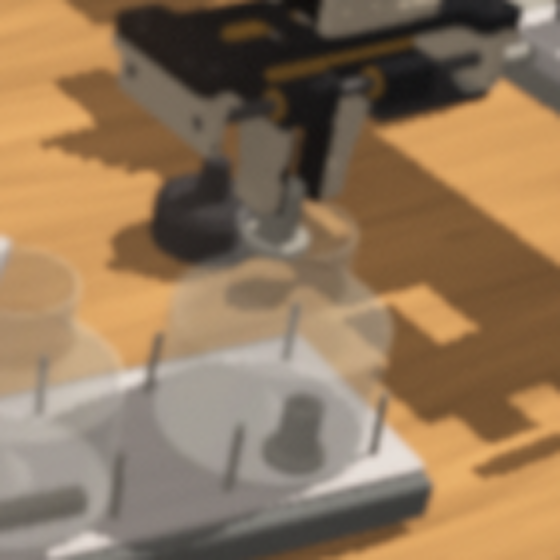

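The flange is inside the neck at (275,237) but about 9 mm to the left of the neck's middle, around (296,247). I shift it to the centre and then release.

Request:
send_rows(deltas=[[[0.003,-0.003,0],0],[[0.006,-0.006,0],0],[[0.009,-0.0075,0],0],[[0.009,-0.0075,0],0],[[0.009,-0.0075,0],0]])

```text
clock: 11.47
tool_pos: [0.6265, 0.258, 0.2477]
orientation: [-180.0, -0.0, 0.0]
force: [-0.3, 0.9, -0.4]
opening: 0.0203
gripper_force: 30.0
```

Run:
```python
from h import *
s=ctrl.snapshot("scene");o=ctrl.get_obs();print(o["tool_pos"],o["opening"],o["force"])
A=cv2.resize(s["color"][180:250,420:500,::-1],None,fx=5,fy=5,interpolation=cv2.INTER_CUBIC)
cv2.imwrite("pics/f3.png",A)
```

```text
[0.62637183 0.25791798 0.24761169] 0.020477984806606703 [ 0.0025891   0.02799236 -1.13846167]
```

View pics/f3.png

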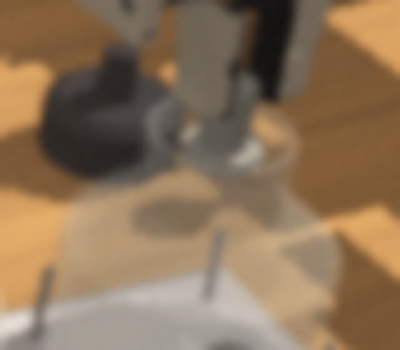

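The flange at (221,150) now sits in the middle of the rim, whose centre is (221,135), so a TCP of about (0.626, 0.257) is the mouth axis. I release and go to the second bush.

Request:
send_rows(deltas=[[[0,0,0],0],[[0,0,0],0],[[0,0,0],0],[[0,0,0],0],[[0,0,0],0]], gripper=0.6)

```text
clock: 11.93
tool_pos: [0.6263, 0.2579, 0.2475]
orientation: [-180.0, -0.0, 0.0]
force: [-0.7, -0.3, 0.3]
opening: 0.048
gripper_force: 0.0
```

Request:
send_rows(deltas=[[[0,0,-0.03],0],[[0,0,-0.06],0],[[-0.007,0.045,-0.06],0],[[-0.014,0.09,-0.06],0],[[-0.021,0.135,-0.06],0]])

```text
clock: 12.35
tool_pos: [0.6091, 0.1492, 0.2957]
orientation: [-180.0, -0.0, 0.1]
force: [-0.3, 0.4, 0.9]
opening: 0.053
gripper_force: 0.0
```

Request:
send_rows(deltas=[[[-0.007,0.044,0],0],[[-0.014,0.088,0],0],[[-0.021,0.132,0],0],[[-0.029,0.176,0],0],[[-0.036,0.22,0],0]])

```text
clock: 12.77
tool_pos: [0.58, -0.0277, 0.2957]
orientation: [-180.0, -0.0, 0.0]
force: [0.2, -0.8, -0.1]
opening: 0.0527
gripper_force: 0.0
```

```bash
cat >> h.py <<'E'
def greys(p,z=.018,win=((.38,.70),(-.33,-.13))):
    """small grey (unsaturated, light) blobs -> world xy"""
    hsv=cv2.cvtColor(p["color"],cv2.COLOR_RGB2HSV); m=((hsv[:,:,1]<60)&(hsv[:,:,2]>70)).astype(np.uint8)
    m=cv2.morphologyEx(m,cv2.MORPH_CLOSE,np.ones((3,3),np.uint8))
    n,_,st,c=cv2.connectedComponentsWithStats(m); r=[]
    for i in range(1,n):
        if 40<st[i,4]<600:
            X=atz(p,*c[i],z)
            if win[0][0]<X[0]<win[0][1] and win[1][0]<X[1]<win[1][1]: r.append((c[i].round(1).tolist(),int(st[i,4]),X[:2].round(4).tolist()))
    return r
E
python3 - <<'E'
from h import *
s=ctrl.snapshot("scene");t=ctrl.snapshot("top");o=ctrl.get_obs();print(o["tool_pos"],o["opening"])
for r in greys(t): print('t',r)
for r in greys(s): print('s',r)
for n in ("first_bush_c","first_key_c"):
  for d in ctrl.boxes_of(s,n): print(n,d["conf"],d["xy"][0]*640,d["xy"][1]*480)
cv2.imwrite("pics/f4.png",cv2.resize(s["color"][150:360,160:520,::-1],None,fx=2,fy=2))
E
```

```text
[ 0.57949722 -0.03008675  0.29586012] 0.05230599180291563
t ([407.3, 204.4], 132, [0.6408, -0.2735])
t ([403.8, 242.3], 130, [0.5407, -0.2645])
s ([219.1, 303.1], 129, [0.5472, -0.2623])
s ([226.7, 339.6], 144, [0.6497, -0.272])
```

Request:
send_rows(deltas=[[[-0.008,0.044,0],0],[[-0.016,0.088,0],0],[[-0.024,0.132,0],0],[[-0.032,0.176,0.02],0],[[-0.038,0.215,0.04],0]])

```text
clock: 13.38
tool_pos: [0.5509, -0.1988, 0.2641]
orientation: [180.0, -0.2, 0.1]
force: [-0.0, 0.6, -0.3]
opening: 0.0527
gripper_force: 0.0
```

Request:
send_rows(deltas=[[[-0.005,0.04,0.02],0],[[-0.01,0.08,0.05],0],[[-0.01,0.08,0.09],0],[[-0.01,0.08,0.13],0],[[-0.01,0.08,0.142],0]])

```text
clock: 13.8
tool_pos: [0.5403, -0.2613, 0.1449]
orientation: [-179.9, 0.4, -0.1]
force: [-0.6, 0.5, -0.5]
opening: 0.0522
gripper_force: 0.0
```

Request:
send_rows(deltas=[[[0,0,0],0],[[0,0,0.02],0],[[0,0,0.04],0],[[0,0,0.06],0],[[0,0,0.06],0]])

```text
clock: 14.22
tool_pos: [0.5425, -0.2611, 0.1011]
orientation: [-180.0, 0.1, 0.1]
force: [-1.5, 0.5, -0.8]
opening: 0.0527
gripper_force: 0.0
```

Run:
```python
from h import *
o=ctrl.get_obs();print(o["tool_pos"],o["opening"],o["force"],go(.541,-.266,.088,0))
```

```text
[ 0.54246618 -0.26110923  0.10108845] 0.052689220176775506 [-1.46778519  0.48494298 -0.83044987] (array([-0.0018,  0.0061,  0.0164]), np.float64(0.0009))
```

Request:
send_rows(deltas=[[[-0.001,0.006,0.005],0],[[-0.001,0.006,0.01],0],[[-0.001,0.006,0.017],0],[[-0.001,0.006,0.017],0],[[-0.001,0.006,0.017],0]])

```text
clock: 14.63
tool_pos: [0.5415, -0.267, 0.0884]
orientation: [180.0, -0.0, 0.0]
force: [0.1, 0.3, 0.1]
opening: 0.0527
gripper_force: 0.0
```

Request:
send_rows(deltas=[[[0,0,0],0],[[0,0,0],0],[[0,0,0],0],[[0,0,0],0],[[0,0,0],0]], gripper=0)

```text
clock: 15.05
tool_pos: [0.5415, -0.267, 0.0883]
orientation: [180.0, -0.0, -0.0]
force: [-0.0, 0.5, 0.4]
opening: 0.0245
gripper_force: 0.0
```

Request:
send_rows(deltas=[[[0,0,0],0],[[0,0,0],0],[[0,0,-0.03],0],[[0,0,-0.07],0],[[0,0,-0.11],0]])

```text
clock: 15.47
tool_pos: [0.5406, -0.2668, 0.1761]
orientation: [-180.0, 0.2, -0.0]
force: [1.1, -0.5, -1.3]
opening: 0.0211
gripper_force: 30.0
```

Run:
```python
from h import *
s=ctrl.snapshot("scene")
o=ctrl.get_obs();print(o["tool_pos"],o["opening"],o["force"],go(.626,.257,.297,0))
for r in greys(s): print('s',r)
```

```text
[ 0.54392353 -0.26794838  0.18384882] 0.02118800996831317 [3.12550091 0.13114083 6.13274673] (array([ 0.1036, -0.656 , -0.1414]), np.float64(0.001))
s ([211.1, 272.4], 171, [0.4445, -0.2564])
s ([226.6, 338.4], 153, [0.6468, -0.2714])
```

Request:
send_rows(deltas=[[[0,0,-0.05],0],[[0,0,-0.1],0],[[0.006,-0.04,-0.147],0],[[0.013,-0.085,-0.147],0],[[0.02,-0.13,-0.147],0]])

```text
clock: 15.93
tool_pos: [0.5585, -0.1623, 0.2971]
orientation: [180.0, -0.3, -0.1]
force: [0.2, 0.0, -2.2]
opening: 0.021
gripper_force: 30.0
```

Request:
send_rows(deltas=[[[0.007,-0.044,0],0],[[0.014,-0.088,0],0],[[0.021,-0.132,0],0],[[0.029,-0.176,0],0],[[0.036,-0.22,0],0]])

```text
clock: 16.35
tool_pos: [0.5861, 0.0149, 0.2936]
orientation: [-180.0, -0.0, 0.0]
force: [0.0, -0.2, -0.5]
opening: 0.0208
gripper_force: 30.0
```

Request:
send_rows(deltas=[[[0.007,-0.044,0],0],[[0.014,-0.088,0],0],[[0.021,-0.132,0],0],[[0.029,-0.176,0],0],[[0.036,-0.22,0],0]])

```text
clock: 16.77
tool_pos: [0.6149, 0.1908, 0.2934]
orientation: [-180.0, 0.0, 0.0]
force: [0.6, 0.0, -1.8]
opening: 0.0209
gripper_force: 30.0
```

Request:
send_rows(deltas=[[[0.007,-0.044,0],0],[[0.014,-0.085,0],0],[[0.014,-0.085,0],0],[[0.014,-0.085,0.0],0],[[0.014,-0.085,0.0],0]])

```text
clock: 17.18
tool_pos: [0.6259, 0.257, 0.293]
orientation: [180.0, 0.1, 0.0]
force: [0.7, -0.5, -0.8]
opening: 0.0211
gripper_force: 30.0
```

Run:
```python
from h import *
o=ctrl.get_obs();print(o["tool_pos"],o["opening"],o["force"],go(.626,.257,.242,0))
```

```text
[0.62590664 0.25703107 0.29296604] 0.021122769053440415 [ 0.74032531 -0.5238286  -0.75505309] (array([0.0001, 0.    , 0.0637]), np.float64(0.0003))
```

Request:
send_rows(deltas=[[[0,0,0.02],0],[[0,0,0.04],0],[[0,0,0.06],0],[[0,0,0.063],0],[[0,0,0.063],0]])

```text
clock: 17.6
tool_pos: [0.6258, 0.2556, 0.2425]
orientation: [179.9, 0.1, -0.1]
force: [0.7, 0.0, -0.7]
opening: 0.0208
gripper_force: 30.0
```

Request:
send_rows(deltas=[[[0,0,0],0],[[0,0,0],0],[[0,0,0],0],[[0,0,0],0],[[0,0,0],0]], gripper=0.6)

```text
clock: 18.02
tool_pos: [0.6264, 0.2572, 0.2441]
orientation: [-180.0, -0.1, 0.0]
force: [0.4, 0.2, 0.2]
opening: 0.0483
gripper_force: 0.0
```

Request:
send_rows(deltas=[[[0,0,-0.03],0],[[0,0,-0.063],0],[[0.001,0.04,-0.063],0],[[0.002,0.085,-0.063],0],[[0.003,0.13,-0.063],0]])

```text
clock: 18.43
tool_pos: [0.6286, 0.1527, 0.2945]
orientation: [-180.0, -0.1, 0.1]
force: [0.7, -0.2, -0.2]
opening: 0.0526
gripper_force: 0.0
```

Request:
send_rows(deltas=[[[0.001,0.044,0],0],[[0.002,0.088,0],0],[[0.003,0.132,0],0],[[0.004,0.176,0],0],[[0.005,0.22,0],0]])

```text
clock: 18.85
tool_pos: [0.6325, -0.0245, 0.2943]
orientation: [-180.0, -0.0, 0.0]
force: [1.1, -0.1, 0.5]
opening: 0.0525
gripper_force: 0.0
```

Request:
send_rows(deltas=[[[0.001,0.044,0],0],[[0.002,0.088,0],0],[[0.003,0.132,0],0],[[0.004,0.176,0],0],[[0.005,0.22,0],0]])

```text
clock: 19.27
tool_pos: [0.6365, -0.2006, 0.2942]
orientation: [180.0, -0.0, 0.0]
force: [-0.2, -0.3, 0.3]
opening: 0.0525
gripper_force: 0.0
```

Run:
```python
from h import *
s=ctrl.snapshot("scene");t=ctrl.snapshot("top")
o=ctrl.get_obs();print(o["tool_pos"],o["opening"],o["force"])
for r in greys(t): print('t',r)
for r in greys(s): print('s',r)
for n in ("first_bush_c",):
  for d in ctrl.boxes_of(s,n): print(n,d["conf"],d["xy"][0]*640,d["xy"][1]*480)
print(go(.640,-.276,.15,0))
```

```text
[ 0.63620446 -0.20338946  0.29355467] 0.05297048052589276 [ 0.09698727  0.01486687 -0.73080083]
t ([407.3, 204.4], 134, [0.6407, -0.2736])
s ([226.6, 338.3], 145, [0.6465, -0.2714])
first_bush_c 0.35 163.968 324.0
(array([0.005 , 0.0931, 0.1794]), np.float64(-0.0023))
```

Request:
send_rows(deltas=[[[0.005,0.045,0],0],[[0.005,0.091,0.01],0],[[0.005,0.091,0.05],0],[[0.005,0.091,0.1],0],[[0.005,0.091,0.14],0]])

```text
clock: 19.83
tool_pos: [0.6403, -0.2714, 0.1801]
orientation: [-180.0, -0.0, -0.0]
force: [-1.3, 0.7, -1.3]
opening: 0.0525
gripper_force: 0.0
```

Request:
send_rows(deltas=[[[0,0,0.04],0],[[0,0,0.08],0],[[0,0,0.1],0],[[0,0,0.1],0],[[0,0,0.1],0]])

```text
clock: 20.25
tool_pos: [0.6408, -0.271, 0.1014]
orientation: [180.0, 0.1, 0.1]
force: [-0.1, -0.6, 0.6]
opening: 0.0527
gripper_force: 0.0
```

Run:
```python
from h import *
o=ctrl.get_obs();print(o["tool_pos"],o["opening"],o["force"],go(.640,-.276,.088,0))
```

```text
[ 0.6407816  -0.2709525   0.10140845] 0.05274918830852264 [-0.14761491 -0.58444419  0.62173976] (array([-0.001 ,  0.0063,  0.0168]), np.float64(0.0008))
```

Request:
send_rows(deltas=[[[-0.001,0.006,0.005],0],[[-0.001,0.006,0.01],0],[[-0.001,0.006,0.017],0],[[-0.001,0.006,0.017],0],[[-0.001,0.006,0.017],0]])

```text
clock: 20.67
tool_pos: [0.6398, -0.2766, 0.0883]
orientation: [-180.0, -0.0, -0.0]
force: [-0.3, 0.6, -0.1]
opening: 0.0524
gripper_force: 0.0
```

Request:
send_rows(deltas=[[[0,0,0],0],[[0,0,0],0],[[0,0,0],0],[[0,0,0],0],[[0,0,0],0]], gripper=0)

```text
clock: 21.08
tool_pos: [0.6399, -0.2766, 0.0883]
orientation: [180.0, -0.0, 0.0]
force: [0.4, -0.8, 0.2]
opening: 0.0248
gripper_force: 0.0
```

Request:
send_rows(deltas=[[[0,0,0],0],[[0,0,0],0],[[0,0,-0.03],0],[[0,0,-0.07],0],[[0,0,-0.11],0]])

```text
clock: 21.5
tool_pos: [0.6391, -0.2764, 0.1758]
orientation: [-180.0, 0.2, -0.0]
force: [1.3, 0.8, -0.5]
opening: 0.0208
gripper_force: 30.0
```

Request:
send_rows(deltas=[[[0,0,-0.05],0],[[0,0,-0.1],0],[[-0.001,-0.04,-0.147],0],[[-0.002,-0.085,-0.147],0],[[-0.003,-0.13,-0.147],0]])

```text
clock: 21.92
tool_pos: [0.6382, -0.1721, 0.2974]
orientation: [180.0, -0.3, -0.1]
force: [0.9, 0.2, -2.0]
opening: 0.0209
gripper_force: 30.0
```

Request:
send_rows(deltas=[[[-0.001,-0.044,0],0],[[-0.002,-0.088,0],0],[[-0.003,-0.132,0],0],[[-0.004,-0.176,0],0],[[-0.006,-0.22,0],0]])

```text
clock: 22.33
tool_pos: [0.6322, 0.0051, 0.2937]
orientation: [-180.0, 0.0, -0.0]
force: [0.4, -0.0, -1.2]
opening: 0.0209
gripper_force: 30.0
```

Request:
send_rows(deltas=[[[-0.001,-0.044,0],0],[[-0.002,-0.088,0],0],[[-0.003,-0.132,0],0],[[-0.004,-0.176,0],0],[[-0.006,-0.22,0],0]])

```text
clock: 22.75
tool_pos: [0.6274, 0.1811, 0.2936]
orientation: [-180.0, 0.0, 0.0]
force: [1.8, -0.6, -1.1]
opening: 0.0206
gripper_force: 30.0
```

Request:
send_rows(deltas=[[[-0.001,-0.044,0],0],[[-0.002,-0.088,0],0],[[-0.003,-0.096,0],0],[[-0.003,-0.096,0],0],[[-0.003,-0.096,0],0]])

```text
clock: 23.17
tool_pos: [0.6251, 0.2567, 0.2932]
orientation: [180.0, 0.1, 0.1]
force: [0.0, -0.0, -0.1]
opening: 0.0207
gripper_force: 30.0
```

Run:
```python
from h import *
o=ctrl.get_obs();print(o["tool_pos"],o["opening"],o["force"],go(.626,.257,.242,0))
```

```text
[0.62505606 0.25665716 0.29318174] 0.020693481755833416 [ 0.0174162  -0.01197487 -0.10085866] (array([ 0.0012, -0.0004,  0.064 ]), np.float64(0.0008))
```

Request:
send_rows(deltas=[[[0.001,0,0.02],0],[[0.001,0,0.04],0],[[0.001,0,0.06],0],[[0.001,0,0.064],0],[[0.001,0,0.064],0]])

```text
clock: 23.58
tool_pos: [0.6259, 0.2547, 0.2414]
orientation: [179.9, 0.1, -0.1]
force: [-0.6, 0.1, 0.0]
opening: 0.0211
gripper_force: 30.0
```

Request:
send_rows(deltas=[[[0,0,0],0],[[0,0,0],0],[[0,0,0],0],[[0,0,0],0],[[0,0,0],0]], gripper=0.6)

```text
clock: 24.0
tool_pos: [0.6265, 0.2563, 0.2433]
orientation: [-180.0, -0.1, 0.0]
force: [0.0, -0.1, -0.7]
opening: 0.0488
gripper_force: 0.0
```

Request:
send_rows(deltas=[[[0,0,-0.03],0],[[0,0,-0.063],0],[[-0.014,0.04,-0.063],0],[[-0.028,0.08,-0.063],0],[[-0.043,0.125,-0.063],0]])

```text
clock: 24.42
tool_pos: [0.5915, 0.1561, 0.2933]
orientation: [-180.0, -0.1, 0.1]
force: [0.4, 0.1, -0.4]
opening: 0.0526
gripper_force: 0.0
```

Request:
send_rows(deltas=[[[-0.015,0.043,0],0],[[-0.03,0.086,0],0],[[-0.045,0.129,0],0],[[-0.06,0.172,0],0],[[-0.075,0.215,0],0]])

```text
clock: 24.83
tool_pos: [0.531, -0.0172, 0.2935]
orientation: [-180.0, -0.1, 0.0]
force: [0.1, -0.8, -0.3]
opening: 0.0528
gripper_force: 0.0
```

Run:
```python
from h import *
s=ctrl.snapshot("scene");t=ctrl.snapshot("top")
o=ctrl.get_obs();print(o["tool_pos"],o["opening"],o["force"])
for p,n in ((s,'s'),(t,'t')):
    for d in ctrl.cut_out(p,"stopper_c"):
        ys,xs=np.nonzero(d["pixels"]); print(n,d["conf"],[round(d["xy"][0]*640,1),round(d["xy"][1]*480,1)],xs.min(),xs.max(),ys.min(),ys.max())
for r in greys(t): print('t',r)
a=cv2.resize(s["color"][190:300,330:510,::-1],None,fx=4.4,fy=4.4,interpolation=cv2.INTER_CUBIC)[:,:560]
a=cv2.resize(s["color"][190:290,425:505,::-1],None,fx=6,fy=6,interpolation=cv2.INTER_CUBIC)[:600,:480]
b=np.zeros((600,320,3),np.uint8)
b[:280,:]=cv2.resize(s["color"][240:310,165:245,::-1],(320,280),interpolation=cv2.INTER_CUBIC)
b[300:580,:]=cv2.resize(t["color"][247:317,370:450,::-1],(320,280),interpolation=cv2.INTER_CUBIC)
cv2.imwrite("pics/c1.png",np.hstack([a,b]))
```

```text
[ 0.52994911 -0.01922971  0.29377651] 0.052593309426045905 [0.73718562 0.8542255  0.69410853]
s 0.71 [198.8, 269.6] 186 217 252 285
t 0.56 [410.9, 281.0] 397 424 268 295
```

View pics/c1.png

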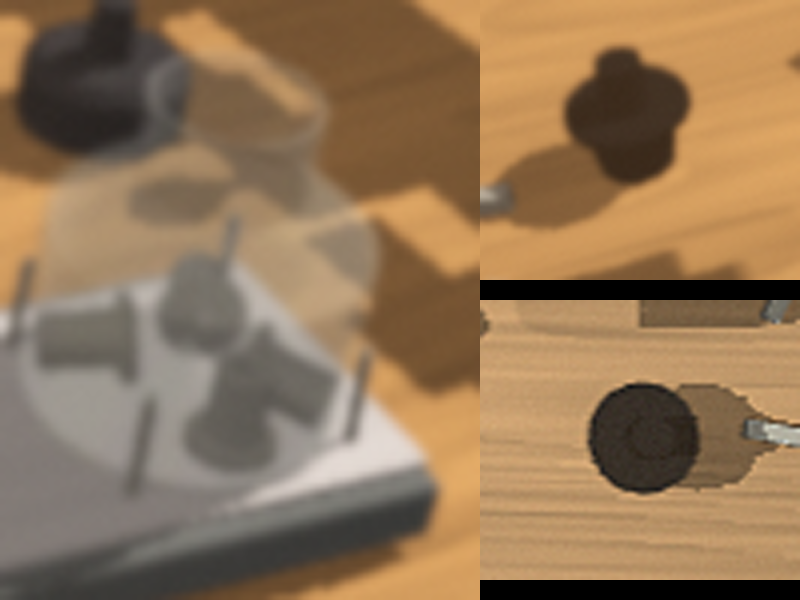

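The flask holds all four bushes, and none are left on the bench. The stopper stands upright, with its knob top at scene (199,255) and top (413,280.5). The left rim is centred at scene (464.8,206.7).

Run:
```python
from h import *
s=ctrl.snapshot("scene");t=ctrl.snapshot("top");off=np.array([2.3,2.5])
a=np.array([199.2,255.5]);b=(413,280.5)
print(tri(s,a-off,t,b),atz(s,*(a-off),.072),atz(t,*b,.072),atz(t,411,281.2,.042))
a=np.array([464.8,206.7]);print(atz(s,*(a-off),.167),atz(s,*a,.167))
o=ctrl.get_obs();print(o["tool_pos"],go(.437,-.277,.293,0))
# knob stripe contrast in top view
g=t["color"][268:296,397:426].mean(2);
c=cv2.HoughCircles(cv2.GaussianBlur(cv2.resize(t["color"][255:310,385:440].mean(2).astype(np.uint8),None,fx=4,fy=4),(5,5),1),cv2.HOUGH_GRADIENT,1,10,param1=60,param2=15,minRadius=12,maxRadius=70)
print([] if c is None else [((q[:2]/4+[385,255]).round(1),q[2]/4) for q in c[0][:5]])
```

```text
(array([ 0.44100101, -0.27680455,  0.07696044]), np.float64(0.0019016866101040331)) [ 0.43392137 -0.27726248  0.072     ] [ 0.44135171 -0.27688225  0.072     ] [ 0.44044494 -0.27809063  0.042     ]
[0.62011872 0.25803185 0.167     ] [0.62998366 0.25649309 0.167     ]
[ 0.53223521 -0.01532981  0.29325043] (array([-1.191e-01,  3.271e-01,  3.000e-04]), np.float64(0.0001))
[(array([411.1, 281.6]), np.float32(13.8)), (array([410.9, 279.1]), np.float32(16.05)), (array([408.6, 282.6]), np.float32(16.2)), (array([414.1, 279.6]), np.float32(17.35)), (array([410.4, 284.6]), np.float32(11.15))]
```

Request:
send_rows(deltas=[[[-0.015,0.043,0],0],[[-0.03,0.086,0],0],[[-0.045,0.129,0],0],[[-0.06,0.172,0],0],[[-0.075,0.215,0],0]])

```text
clock: 25.55
tool_pos: [0.472, -0.188, 0.293]
orientation: [180.0, -0.0, 0.1]
force: [1.3, -0.1, 0.2]
opening: 0.0528
gripper_force: 0.0
```

Request:
send_rows(deltas=[[[-0.015,0.043,0],0],[[-0.03,0.086,0],0],[[-0.04,0.11,0.04],0],[[-0.04,0.11,0.08],0],[[-0.04,0.11,0.1],0]])

```text
clock: 25.97
tool_pos: [0.4388, -0.2757, 0.2096]
orientation: [-179.9, 0.2, -0.1]
force: [-0.4, 0.7, -0.6]
opening: 0.0526
gripper_force: 0.0
```

Request:
send_rows(deltas=[[[0,0,0.04],0],[[0,0,0.06],0],[[0,0,0.06],0],[[0,0,0.06],0],[[0,0,0.06],0]])

```text
clock: 26.38
tool_pos: [0.4412, -0.2756, 0.166]
orientation: [180.0, -0.1, 0.1]
force: [0.1, -0.8, -0.5]
opening: 0.0524
gripper_force: 0.0
```

Run:
```python
from h import *
o=ctrl.get_obs();print(o["tool_pos"],o["opening"],o["force"],go(.440,-.277,.113,0))
```

```text
[ 0.44123363 -0.27558169  0.16599273] 0.052350570735837994 [ 0.09483369 -0.78813007 -0.51478897] (array([-0.0015,  0.0018,  0.0662]), np.float64(0.001))
```

Request:
send_rows(deltas=[[[-0.001,0.002,0.03],0],[[-0.001,0.002,0.05],0],[[-0.001,0.002,0.066],0],[[-0.001,0.002,0.066],0],[[-0.001,0.002,0.066],0]])

```text
clock: 26.8
tool_pos: [0.4399, -0.2774, 0.1132]
orientation: [180.0, -0.0, 0.0]
force: [0.5, 0.2, 0.5]
opening: 0.0527
gripper_force: 0.0
```

Request:
send_rows(deltas=[[[0,0,0],0],[[0,0,0],0],[[0,0,0],0],[[0,0,0],0],[[0,0,0],0]], gripper=0)

```text
clock: 27.22
tool_pos: [0.4393, -0.2774, 0.1126]
orientation: [180.0, -0.0, 0.0]
force: [0.1, -0.9, -1.6]
opening: 0.0246
gripper_force: 26.9
```

Request:
send_rows(deltas=[[[0,0,0],0],[[0,0,0],0],[[0,0,-0.02],0],[[0,0,-0.05],0],[[0,0,-0.09],0]])

```text
clock: 27.63
tool_pos: [0.4375, -0.2769, 0.1828]
orientation: [-179.9, 0.3, -0.0]
force: [1.2, 0.0, 0.1]
opening: 0.0246
gripper_force: 30.0
```

Request:
send_rows(deltas=[[[0,0,-0.04],0],[[0,0,-0.09],0],[[0,0,-0.12],0],[[0,0,-0.16],0],[[0,0,-0.184],0]])

```text
clock: 28.05
tool_pos: [0.4393, -0.2776, 0.3346]
orientation: [179.9, -0.2, 0.0]
force: [0.3, -1.0, -1.3]
opening: 0.0247
gripper_force: 30.0
```

Run:
```python
from h import *
o=ctrl.get_obs();print(o["tool_pos"],o["opening"],o["force"],o["moment"],go(.625,.257,.30,0))
```

```text
[ 0.43929554 -0.2775968   0.3345589 ] 0.024666054825966836 [ 0.30784308 -0.98895339 -1.26121321] [-0.12810914 -0.18472057  0.00423436] (array([ 0.2323, -0.6682,  0.0432]), np.float64(0.0001))
```

Request:
send_rows(deltas=[[[0.01,-0.03,0],0],[[0.025,-0.073,0],0],[[0.04,-0.116,0],0],[[0.055,-0.159,0],0],[[0.07,-0.202,0],0]])

```text
clock: 28.47
tool_pos: [0.4949, -0.1143, 0.3312]
orientation: [-180.0, 0.0, -0.0]
force: [0.7, -0.6, -0.8]
opening: 0.0247
gripper_force: 30.0
```

Request:
send_rows(deltas=[[[0.015,-0.043,0],0],[[0.03,-0.086,0],0],[[0.045,-0.129,0],0],[[0.06,-0.172,0],0],[[0.075,-0.215,0],0]])

```text
clock: 28.88
tool_pos: [0.555, 0.058, 0.331]
orientation: [180.0, 0.0, 0.0]
force: [0.3, -0.3, -1.5]
opening: 0.0251
gripper_force: 30.0
```

Request:
send_rows(deltas=[[[0.015,-0.043,0],0],[[0.03,-0.086,0],0],[[0.045,-0.129,0],0],[[0.06,-0.172,0],0],[[0.075,-0.215,0],0]])

```text
clock: 29.3
tool_pos: [0.6151, 0.23, 0.3308]
orientation: [180.0, 0.1, 0.0]
force: [0.9, 0.6, -0.5]
opening: 0.0253
gripper_force: 30.0
```

Request:
send_rows(deltas=[[[0.006,-0.018,0],0],[[0.012,-0.036,0],0],[[0.012,-0.036,0.03],0],[[0.012,-0.036,0.062],0],[[0.012,-0.036,0.062],0]])

```text
clock: 29.72
tool_pos: [0.6223, 0.2559, 0.2759]
orientation: [179.8, 0.5, -0.1]
force: [-1.1, -0.5, -2.8]
opening: 0.0249
gripper_force: 30.0
```

Request:
send_rows(deltas=[[[0,0,0],0],[[0,0,0],0],[[0,0,0],0],[[0,0,0],0],[[0,0,0],0]])

```text
clock: 30.13
tool_pos: [0.625, 0.257, 0.2832]
orientation: [-179.9, -0.1, -0.0]
force: [0.2, -0.3, -0.7]
opening: 0.0249
gripper_force: 30.0
```

Run:
```python
from h import *
s=ctrl.snapshot("scene");t=ctrl.snapshot("top")
o=ctrl.get_obs();print(o["tool_pos"],o["opening"],o["force"],o["moment"],go(.625,.257,.285,0))
cv2.imwrite("pics/st.png",cv2.resize(s["color"][160:250,415:515,::-1],None,fx=6,fy=6,interpolation=cv2.INTER_CUBIC))
foot=o["tool_pos"]-[0,0,.1125]
f=lambda X:((proj(s,X)-[415,160])*6).round(0)
print('foot',f(foot),'flange',f(foot+[0,0,.042]),'rim',f([.625,.257,.167]), 'dx',f([.635,.257,.167]),'dy',f([.625,.267,.167]))
```

```text
[0.62477465 0.2570052  0.28255146] 0.024902441255101 [ 0.39144759  0.24123577 -0.31294142] [-0.05634445 -0.01835972 -0.01189519] (array([ 0.0003,  0.    , -0.0031]), np.float64(-0.0001))
foot [292. 265.] flange [313. 160.] rim [291. 273.] dx [309. 287.] dy [314. 267.]
```

View pics/st.png

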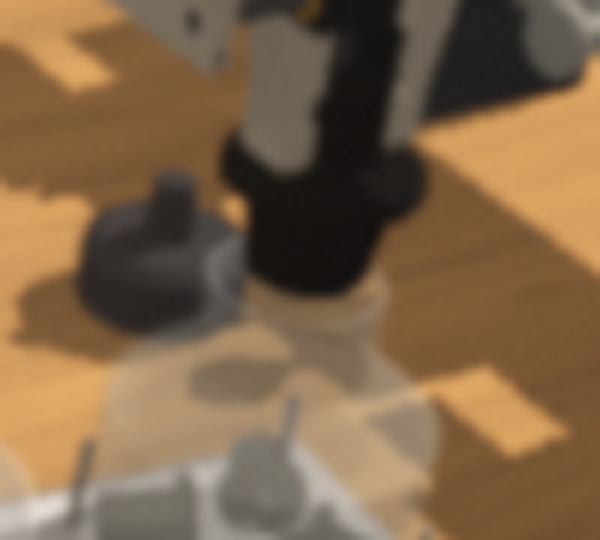

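The stopper hangs just above the neck, with its foot centred near (308,268) and the rim near (299,280). The foot therefore needs to go about 4 mm in −y and 2 mm in +x, and then down gently.

Request:
send_rows(deltas=[[[0.002,0.005,0],0],[[0.002,0.005,0.006],0],[[0.002,0.005,0.012],0],[[0.002,0.005,0.015],0],[[0.002,0.005,0.015],0]])

```text
clock: 30.65
tool_pos: [0.6258, 0.2528, 0.2684]
orientation: [179.9, 0.1, -0.0]
force: [0.1, 0.0, -1.4]
opening: 0.0247
gripper_force: 30.0
```

Request:
send_rows(deltas=[[[0,0,0.003],0],[[0,0,0.006],0],[[0,0,0.009],0],[[0,0,0.009],0],[[0,0,0.009],0]])

```text
clock: 31.07
tool_pos: [0.6262, 0.253, 0.2623]
orientation: [180.0, 0.0, 0.0]
force: [0.6, 0.6, -0.4]
opening: 0.0252
gripper_force: 30.0
```

No contact with the foot about 17 mm in. I continue down.

Request:
send_rows(deltas=[[[0,0,0.002],0],[[0,0,0.004],0],[[0,0,0.006],0],[[0,0,0.008],0],[[0,0,0.008],0]])

```text
clock: 31.48
tool_pos: [0.6261, 0.253, 0.2557]
orientation: [180.0, 0.0, -0.0]
force: [-0.4, 0.5, -0.7]
opening: 0.0249
gripper_force: 30.0
```

Request:
send_rows(deltas=[[[0,0,0.002],0],[[0,0,0.004],0],[[0,0,0.006],0],[[0,0,0.006],0],[[0,0,0.006],0]])

```text
clock: 31.9
tool_pos: [0.6262, 0.253, 0.2512]
orientation: [180.0, 0.0, 0.0]
force: [-0.1, -0.0, -0.3]
opening: 0.0247
gripper_force: 30.0
```

Request:
send_rows(deltas=[[[0,0,0.002],0],[[0,0,0.003],0],[[0,0,0.004],0],[[0,0,0.005],0],[[0,0,0.005],0]])

```text
clock: 32.32
tool_pos: [0.6262, 0.2531, 0.2472]
orientation: [-180.0, 0.0, 0.0]
force: [-0.5, 0.6, -0.8]
opening: 0.0245
gripper_force: 30.0
```

Request:
send_rows(deltas=[[[0,0,0.002],0],[[0,0,0.003],0],[[0,0,0.004],0],[[0,0,0.005],0],[[0,0,0.005],0]])

```text
clock: 32.73
tool_pos: [0.6262, 0.2534, 0.2443]
orientation: [-180.0, -0.0, 0.0]
force: [-4.3, 2.2, 5.7]
opening: 0.0246
gripper_force: 30.0
```

Request:
send_rows(deltas=[[[0,0,0.001],0],[[0,0,0.002],0],[[0,0,0.003],0],[[0,0,0.003],0],[[0,0,0.003],0]])

```text
clock: 33.15
tool_pos: [0.6262, 0.2536, 0.2438]
orientation: [-179.9, -0.1, 0.1]
force: [-9.3, 2.7, 15.0]
opening: 0.0244
gripper_force: 30.0
```

Request:
send_rows(deltas=[[[-0.001,0,0],0],[[-0.002,-0.0005,0],0],[[-0.003,-0.0008,0],0],[[-0.003,-0.0008,0],0],[[-0.003,-0.0008,0],0]])

```text
clock: 33.57
tool_pos: [0.6256, 0.2536, 0.2438]
orientation: [-180.0, -0.3, 0.0]
force: [1.2, -2.1, 10.2]
opening: 0.0248
gripper_force: 30.0
```

Request:
send_rows(deltas=[[[0,0,0.001],0],[[0,0,0.002],0],[[0,0,0.002],0],[[0,0,0.002],0],[[0,0,0.002],0]])

```text
clock: 33.98
tool_pos: [0.6257, 0.2538, 0.2435]
orientation: [-179.9, -0.4, 0.1]
force: [-1.8, -1.3, 15.4]
opening: 0.025
gripper_force: 30.0
```

Request:
send_rows(deltas=[[[0,0,-0.002],0],[[0,0,-0.002],0],[[0,0,-0.002],0],[[0,0,-0.002],0],[[0,0,-0.002],0]], gripper=0.6)

```text
clock: 34.4
tool_pos: [0.6237, 0.2535, 0.2403]
orientation: [180.0, 0.0, -0.0]
force: [0.3, 0.7, -0.4]
opening: 0.0501
gripper_force: 0.0
```

Request:
send_rows(deltas=[[[0,0,-0.01],0],[[0,0,-0.03],0],[[0,0,-0.05],0],[[0,0,-0.06],0],[[0,0,-0.06],0]])

```text
clock: 34.82
tool_pos: [0.6247, 0.2541, 0.2916]
orientation: [-179.9, -0.2, 0.0]
force: [0.3, -0.1, 0.1]
opening: 0.0528
gripper_force: 0.0
```

Request:
send_rows(deltas=[[[0,0,0],0],[[0,0,0],0],[[0,0,0],0],[[0,0,0],0],[[0,0,0],0]], gripper=0)

```text
clock: 35.23
tool_pos: [0.6237, 0.2536, 0.2882]
orientation: [180.0, 0.1, 0.0]
force: [1.0, 1.7, 0.5]
opening: 0.0247
gripper_force: 0.0
```

Request:
send_rows(deltas=[[[0,0,0.005],0],[[0,0,0.01],0],[[0,0,0.015],0],[[0,0,0.018],0],[[0,0,0.018],0]])

```text
clock: 35.65
tool_pos: [0.6235, 0.2535, 0.2735]
orientation: [180.0, 0.1, -0.0]
force: [0.1, -0.8, -0.5]
opening: 0.0005
gripper_force: 0.0
```

Request:
send_rows(deltas=[[[0,0,0.002],0],[[0,0,0.003],0],[[0,0,0.004],0],[[0,0,0.005],0],[[0,0,0.005],0]])

```text
clock: 36.07
tool_pos: [0.6238, 0.2537, 0.2705]
orientation: [-180.0, 0.0, 0.0]
force: [-0.3, -0.4, 0.5]
opening: 0.0005
gripper_force: 0.0
```

Request:
send_rows(deltas=[[[0,0,0.001],0],[[0,0,0.002],0],[[0,0,0.003],0],[[0,0,0.003],0],[[0,0,0.003],0]])

```text
clock: 36.48
tool_pos: [0.6239, 0.2537, 0.269]
orientation: [-180.0, -0.0, 0.0]
force: [-2.5, -0.1, 6.1]
opening: 0.0004
gripper_force: 2.8
```

Request:
send_rows(deltas=[[[0,0,0.001],0],[[0,0,0.002],0],[[0,0,0.003],0],[[0,0,0.003],0],[[0,0,0.003],0]])

```text
clock: 36.9
tool_pos: [0.6239, 0.2537, 0.2689]
orientation: [-180.0, -0.1, 0.0]
force: [-8.4, -0.3, 17.4]
opening: 0.0007
gripper_force: 8.5
```

Contact at TCP z = 0.269 puts the knob top at 0.203, exactly where it should be when fully home. Next is the switch.

Request:
send_rows(deltas=[[[0,0,-0.02],0],[[0,0,-0.035],0],[[-0.016,0.04,-0.035],0],[[-0.032,0.08,-0.035],0],[[-0.048,0.12,-0.035],0]])

```text
clock: 37.32
tool_pos: [0.585, 0.1571, 0.2937]
orientation: [-180.0, -0.0, 0.1]
force: [0.4, -0.7, -0.7]
opening: -0.0001
gripper_force: 0.0
```

Request:
send_rows(deltas=[[[-0.016,0.042,0],0],[[-0.032,0.084,0],0],[[-0.048,0.126,0],0],[[-0.064,0.168,0],0],[[-0.08,0.21,0],0]])

```text
clock: 37.73
tool_pos: [0.5207, -0.0117, 0.2941]
orientation: [-180.0, -0.1, 0.0]
force: [0.4, -0.6, 0.5]
opening: 0.0006
gripper_force: 0.0
```

Request:
send_rows(deltas=[[[-0.008,0.019,0],0],[[-0.008,0.019,0],0],[[-0.008,0.019,0],0],[[-0.008,0.019,0],0],[[-0.008,0.019,0],0]])

```text
clock: 38.15
tool_pos: [0.5155, -0.0249, 0.2938]
orientation: [-180.0, -0.0, 0.0]
force: [-0.5, -0.2, -0.4]
opening: -0.0001
gripper_force: 0.0
```

Run:
```python
from h import *
o=ctrl.get_obs();print(o["tool_pos"],o["opening"],o["force"],go(.51,-.0255,.183,0))
s=ctrl.snapshot("scene");t=ctrl.snapshot("top")
for r in ctrl.boxes_of(s,"switch_tip"): print('s',r["conf"],r["xy"][0]*640,r["xy"][1]*480)
print('expect off',proj(s,[.5625,-.029,.124])+[2,1],'on',proj(s,[.639,-.023,.124])+[2,1])
for r in ctrl.boxes_of(s,"stopper_c"): print('st',r["conf"],r["xy"][0]*640,r["xy"][1]*480)
print(proj(s,[.625,.254,.175])+[2,1])
```

```text
[ 0.51553999 -0.02486382  0.29376462] -0.00010402539046402471 [-0.52760029 -0.17930727 -0.36807133] (array([-0.0069,  0.0008,  0.1385]), np.float64(0.0004))
s 0.79 335.424 244.416
expect off [327.95024928 239.59100215] on [346.80078118 260.64647742]
st 0.58 466.432 205.488
[465.00965187 203.51336998]
```

Run:
```python
from h import *
s=ctrl.snapshot("scene")
for r in ctrl.cut_out(s,"switch_tip"):
    ys,xs=np.nonzero(r["pixels"]);print(r["conf"],len(xs),xs.min(),xs.max(),ys.min(),ys.max())
for v in range(222,272,2): print(v,' '.join('%3d'%x for x in s["color"][v,316:362:2].mean(1)))
```

```text
0.63 206 326 337 233 268
222 158 157 155 155 154 152 152 150 149 148 147 148 146 146 144 120  94  91  88  82  98 173 215
224 154 153 152 151 149 148 148 148 147 146 146 147 147 149 148 134 122 116 100  95 146 205 218
226 150 149 149 148 147 147 147 148 148 149 150 150 150 149 148 146 145 141 122 123 188 218 205
228 149 148 146 146 147 149 150 150 149 149 148 146 145 145 145 145 144 140 122 164 212 217 181
230 147 149 149 151 151 148 143 137 138 143 146 145 145 144 145 143 143 130 137 195 220 199 159
232 151 151 150 148 148 129  92  73  77 103 134 145 144 145 146 145 132 107 131 179 205 171 147
234 149 148 149 149 140  90  47  44  48  57 101 143 147 148 149 144 114  96 107 118 153 153 148
236 149 149 148 148 123  60  42  41  42  45  73 137 148 147 149 134  97  92 101 112 134 147 147
238 148 147 147 146 121  56  41  42  42  43  66 134 148 148 145 116  92  91 103 129 143 143 140
240 148 149 152 153 140  81  43  41  40  42  87 140 148 149 147 132 119 120 133 138 136 134 134
242 153 152 151 153 150 125  73  49  49  73 125 147 148 146 145 142 139 137 136 134 134 134 134
244 151 151 151 150
[... 624 characters left out ...]
 149 151 153 161 166 178 169
258 158 155 155 153 151 150 149 145 115 110 139 147 146 142 143 137 139 170 192 201 203 206 179
260 152 151 151 150 150 148 148 144 120 106 131 134 133 130 130 126 115 156 198 199 183 174 135
262 152 149 149 146 144 141 137 135 119 101 106 108 104 107 125 126 112 107 141 143 130 126 119
264 144 139 137 133 128 128 122 113 103  98  89  69  57  66 110 123 115  87 101 121 123 124 123
266 132 131 124 112  99  92  84  79  80  94  88  63  51  52  81  95  86  79  85 111 123 125 125
268 129 131 110  76  75  74  72  72  74  91  90  68  49  49  53  67  76  76  78  96 119 125 125
270 131 131 107  65  70  71  68  61  57  67  71  58  51  49  49  55  72  77  76  83 107 121 122
```

The ball shows at scene (330.5,237.5) against an expected off position of (328,239.6), so the switch is fully off. Now I push it away from the robot.

Request:
send_rows(deltas=[[[-0.006,0.001,0.035],0],[[-0.006,0.001,0.07],0],[[-0.006,0.001,0.105],0],[[-0.006,0.001,0.138],0],[[-0.006,0.001,0.138],0]])

```text
clock: 38.87
tool_pos: [0.5075, -0.0267, 0.1787]
orientation: [179.9, 0.5, -0.0]
force: [-2.4, -0.8, -1.3]
opening: 0.0005
gripper_force: 0.0
```

Request:
send_rows(deltas=[[[0.015,0,0],0],[[0.04,0,0],0],[[0.065,0,0],0],[[0.09,0,0],0],[[0.11,0,0],0]])

```text
clock: 39.28
tool_pos: [0.5999, -0.0262, 0.1849]
orientation: [180.0, -0.0, 0.0]
force: [-0.3, -0.3, -0.4]
opening: 0.0007
gripper_force: 0.5
```

Request:
send_rows(deltas=[[[0.002,0,0],0],[[0.004,0,0],0],[[0.006,0,0],0],[[0.008,0,0],0],[[0.008,0,0],0]])

```text
clock: 39.7
tool_pos: [0.6042, -0.0263, 0.1838]
orientation: [-180.0, 0.0, 0.0]
force: [-0.3, -0.1, 0.8]
opening: 0.0004
gripper_force: 0.2
```

Request:
send_rows(deltas=[[[0.001,0,0],0],[[0.003,0,0],0],[[0.005,0,0],0],[[0.005,0,0],0],[[0.005,0,0],0]])

```text
clock: 40.12
tool_pos: [0.6087, -0.0263, 0.1833]
orientation: [180.0, 0.0, -0.0]
force: [-0.3, -0.7, 0.2]
opening: 0.0004
gripper_force: 0.4
```

Request:
send_rows(deltas=[[[0.002,0,0],0],[[0.004,0,0],0],[[0.006,0,0],0],[[0.008,0,0],0],[[0.008,0,0],0]])

```text
clock: 40.53
tool_pos: [0.615, -0.0264, 0.1831]
orientation: [180.0, 0.1, -0.0]
force: [-2.4, -0.8, -0.6]
opening: 0.0007
gripper_force: 1.0
```

Request:
send_rows(deltas=[[[0.001,0,0],0],[[0.002,0,0],0],[[0.003,0,0],0],[[0.004,0,0],0],[[0.004,0,0],0]])

```text
clock: 40.95
tool_pos: [0.6159, -0.0265, 0.1829]
orientation: [180.0, 0.3, -0.0]
force: [-11.0, 1.7, 5.2]
opening: 0.0004
gripper_force: 5.0
```

Request:
send_rows(deltas=[[[0.001,0,0],0],[[0.002,0,0],0],[[0.003,0,0],0],[[0.004,0,0],0],[[0.004,0,0],0]])

```text
clock: 41.37
tool_pos: [0.6167, -0.0266, 0.1827]
orientation: [180.0, 0.6, -0.0]
force: [-20.4, 4.3, 11.6]
opening: 0.0007
gripper_force: 9.7
```

The stop is reached at 0.615, as predicted. I retreat and check.

Request:
send_rows(deltas=[[[-0.02,0,0],0],[[-0.05,0,0],0],[[-0.075,0,-0.03],0],[[-0.09,0,-0.07],0],[[-0.1,0,-0.1],0]])

```text
clock: 41.78
tool_pos: [0.5411, -0.0263, 0.2657]
orientation: [-180.0, -0.1, 0.0]
force: [0.1, -0.2, 0.6]
opening: 0.0004
gripper_force: 0.0
```

Request:
send_rows(deltas=[[[-0.02,0.03,-0.04],0],[[-0.04,0.06,-0.06],0],[[-0.06,0.09,-0.06],0],[[-0.06,0.12,-0.06],0],[[-0.06,0.15,-0.06],0]])

```text
clock: 42.2
tool_pos: [0.4935, -0.1472, 0.3132]
orientation: [-180.0, -0.3, 0.1]
force: [0.6, 0.5, -0.3]
opening: 0.0002
gripper_force: 0.0
```

Run:
```python
from h import *
s=ctrl.snapshot("scene");t=ctrl.snapshot("top");print(ctrl.get_obs()["tool_pos"])
m=(s["color"].mean(2)<55).astype(np.uint8)[215:280,315:365]
n,_,st,c=cv2.connectedComponentsWithStats(m)
for i in range(1,n):
    if st[i,4]>30: print((c[i]+[315,215]).round(1),st[i])
for p in (s,t):
    for nm in("stopper_c","switch_tip","bush1_c"):
        for r in ctrl.boxes_of(p,nm): print(nm,round(r["conf"],2),r["xy"][0]*640,r["xy"][1]*480)
print(greys(t,win=((.3,.9),(-.5,0))))
```

```text
[ 0.49379271 -0.14854446  0.31223806]
[339.1 270.4] [  7  40  30  25 315]
stopper_c 0.98 463.61600000000004 204.0
switch_tip 0.63 341.12 262.512
switch_tip 0.49 310.71999999999997 193.68
switch_tip 0.38 188.79999999999998 192.816
[([312.3, 114.9], 72, [0.8773, -0.0194]), ([312.0, 131.3], 70, [0.8321, -0.0197]), ([369.4, 172.2], 51, [0.7244, -0.1736]), ([322.5, 192.1], 71, [0.6681, -0.0514]), ([379.5, 221.4], 51, [0.594, -0.2012]), ([447.1, 243.6], 57, [0.5401, -0.3761]), ([396.0, 265.7], 62, [0.4799, -0.2447]), ([447.4, 280.5], 115, [0.4453, -0.3756])]
```

```bash
python3 -c "
from plant import ctrl
print(ctrl.close_job())"
```

```text
the job is handed in; nothing more can be done
None
```

I switched the shaker off, put all three bushes from the bench into the left flask with the first one, set the stopper upright and fully home, switched the shaker back on and handed the job in; no verdict came back.

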